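# Clamp valve blocks in the leak-test fixture

### The job

Set up the leak test: stand every valve block on the bench upright on one of the four black rubber seats of the fixture, long side along the row and spread so that the slotted pressure bar will lie level, then lay the bar centred along the top of them. Swing the bridge over until it stops in its catch, then, with the cam lever still up, turn the wing nut until the rubber foot just touches the bar without pressing, and flip the cam lever down flat to clamp. Leave the other things on the bench where they are.

Things in the scene. Friction and masses are not known exactly. Their poses are not given: they have to be found in the camera images.
- bed (a point): Middle of the clamp fixture's bed, on top of its fixed aluminium base plate (220 mm along x, y from -140 to +150 mm), 12 mm above the bench. x runs along the row of four seats, y across towards the bridge's post, z up. The seats are black rubber rectangles 40 x 34 mm, flush with the plate, centred at x = -69, -23, 23, 69 mm, y = 0. Bridge and lever leave them free while the bridge is open
- hinge (a point): Point on the vertical pivot axis of the swing bridge, 98 mm above the bench (half-way up the bridge's bar), above the round post (32 mm across) at y = +125 mm of the bed
- bridge (a joint): Swing bridge: level aluminium bar 26 mm wide, 20 mm thick, 262 mm long from its pivot, 88 to 108 mm above the bench. 0 = closed: across the bed's middle, end in the catch at y = -125 mm of the bed, against the stop cheek on its -x side. Grows to 1.9 rad open, anticlockwise from above, towards +x of the bed. Stays where left; about 1 N at 180 mm from the pivot moves it
- beam_end (a point): Far end of the bridge on its centre line, 255 mm from the pivot axis, mid-height of its bar; x is square to the bridge (to its opening side), y points from here to the pivot
- nut (a joint): Wing nut on top of the bridge, 125 mm from the pivot, above the middle of the bed when closed; turn angle in rad, 0 to 6.8, grows clockwise seen from above; each rad lowers the rubber foot by 2.5 mm (steep thread). Stands between 1.2 and 2.8 at the start, too high. Friction 0.12 N m, stays where left
- nut_grip (a point): Middle of the wing nut's grip: a black bar 34 mm long (its x; it may overhang the bridge by 4 mm), 10 mm thick (its y), 20 mm high, this point half-way up, 30 mm above the middle of the bridge's thickness; x turns with the nut
- foot (a joint): Spring of the rubber foot under the bridge: compression in m, 0 = unloaded, 3 N per mm; it shows the lock force (0.005 = 15 N, 0.003 to 0.008 is right when clamped)
- foot_face (a point): Centre of the underside of the round rubber foot (28 mm across) that hangs below the wing nut under the bridge
- lever (a joint): Cam lever at the free end of the bridge: 0 = standing upright (open), 1.5 rad = lying flat, pointing outward beyond the bridge's end (clamped). Flipping it over draws the whole bridge with its foot 7 mm down in proportion. Friction 0.14 N m, stays where left
- lever_pivot (a point): Lever's pivot, 255 mm from the bridge's pivot, 22 mm above the middle of the bridge's thickness; the axis lies level, square to the bridge
- lever_grip (a point): Grip point on the lever, 62 mm from its pivot, 15 mm short of its end; the lever is a black bar 12 mm wide (along its pivot axis = x of this point) and 10 mm thick; z points to its end
- bar_center (a point): Centre of the pressure bar, a loose length of slotted aluminium profile 190 mm long (its x), 40 mm wide (y), 20 mm high, 0.2 kg; rests on the blocks, centre then 36 mm above the bed
- block1_center (a point): Centre of a valve block: plain aluminium block 38 mm long (its x), 34 mm wide (its y), 26 mm high, with a round brass port in each long side, about 90 g. Two to four are there in a run; on a seat its long side lies along the row and its centre is 13 mm above the bed
- block2_center (a point): Centre of a valve block: plain aluminium block 38 mm long (its x), 34 mm wide (its y), 26 mm high, with a round brass port in each long side, about 90 g. Two to four are there in a run; on a seat its long side lies along the row and its centre is 13 mm above the bed
- block3_center (a point): Centre of a valve block: plain aluminium block 38 mm long (its x), 34 mm wide (its y), 26 mm high, with a round brass port in each long side, about 90 g. Two to four are there in a run; on a seat its long side lies along the row and its centre is 13 mm above the bed
- block4_center (a point): Centre of a valve block: plain aluminium block 38 mm long (its x), 34 mm wide (its y), 26 mm high, with a round brass port in each long side, about 90 g. Two to four are there in a run; on a seat its long side lies along the row and its centre is 13 mm above the bed
- wrench: wrench lying flat on the bench, about 180 mm long (its x), bystander; origin near its middle
- sealant: small white bottle 100 mm high, 40 mm across, bystander; origin under its middle
- actuator: pneumatic cylinder, square aluminium tube with black ends, about 190 mm long and 40 mm high, bystander; origin under its middle
- jar: clear jar with black lid 60 mm high, bystander
- collar: steel collar 48 mm across, 16 mm high, bystander
Mind the look-alikes: they are no part of the job. What is shaped like the part that bears block3_center but turquoise is not meant. What is shaped like the part that bears bar_center but red is not meant.

How it is judged:
On the way, in this order (a step that is already met when the one before it is completed fails the run):
1. every block stands on a seat of the bed (y of block1_center in the frame of bed between -0.012 and 0.012 m and (x of block1_center in the frame of bed between -0.083 and -0.055 m or x of block1_center in the frame of bed between -0.037 and -0.009 m or x of block1_center in the frame of bed between 0.009 and 0.037 m or x of block1_center in the frame of bed between 0.055 and 0.083 m) and angle between the x axis of each of block1_center, block2_center, block3_center, block4_center and the x axis of bed, either way round below 0.25 rad and z of block1_center in the frame of bed between 0.009 and 0.0155 m and angle between each of block1_center, block2_center, block3_center, block4_center's own z axis and vertical below 0.12 rad and y of block2_center in the frame of bed between -0.012 and 0.012 m and (x of block2_center in the frame of bed between -0.083 and -0.055 m or x of block2_center in the frame of bed between -0.037 and -0.009 m or x of block2_center in the frame of bed between 0.009 and 0.037 m or x of block2_center in the frame of bed between 0.055 and 0.083 m) and z of block2_center in the frame of bed between 0.009 and 0.0155 m and y of block3_center in the frame of bed between -0.012 and 0.012 m and (x of block3_center in the frame of bed between -0.083 and -0.055 m or x of block3_center in the frame of bed between -0.037 and -0.009 m or x of block3_center in the frame of bed between 0.009 and 0.037 m or x of block3_center in the frame of bed between 0.055 and 0.083 m) and z of block3_center in the frame of bed between 0.009 and 0.0155 m and y of block4_center in the frame of bed between -0.012 and 0.012 m and (x of block4_center in the frame of bed between -0.083 and -0.055 m or x of block4_center in the frame of bed between -0.037 and -0.009 m or x of block4_center in the frame of bed between 0.009 and 0.037 m or x of block4_center in the frame of bed between 0.055 and 0.083 m) and z of block4_center in the frame of bed between 0.009 and 0.0155 m), for 0.2 s.
2. the pressure bar lies level and centred on the blocks (all of step 1 and y of bar_center in the frame of bed between -0.015 and 0.015 m and x of bar_center in the frame of bed between -0.025 and 0.025 m and z of bar_center in the frame of bed between 0.033 and 0.0385 m and angle between the x axis of bar_center and the x axis of bed, either way round below 0.2 rad and angle between the z axis of bar_center and the z axis of bed, either way round below 0.05 rad), for 0.2 s.
3. the bridge is in its catch, the lever still up (y of bar_center in the frame of bed between -0.015 and 0.015 m and x of bar_center in the frame of bed between -0.025 and 0.025 m and z of bar_center in the frame of bed between 0.033 and 0.0385 m and angle between the x axis of bar_center and the x axis of bed, either way round below 0.2 rad and angle between the z axis of bar_center and the z axis of bed, either way round below 0.05 rad and value of joint bridge below 0.07 rad and value of joint lever below 0.35 rad), for 0.2 s.
4. the foot just touches the bar, the lever still up (all of step 3 and height (world z) of foot_face below 0.0604 m and value of joint foot below 0.002 m), for 0.2 s.
5. the lever is flipped flat (value of joint bridge below 0.07 rad and value of joint lever above 1.4 rad), for 0.2 s.
At the end, for the whole second after the job is handed in: All blocks upright on seats (14 mm along, 12 mm across, 0.25 rad), bar level on them (15 mm across, 25 mm along, 0.2 rad), bridge below 0.07, lever over 1.4 rad, foot spring 3 to 8 mm compressed (9 to 24 N). Before the flip: foot face within 2.4 mm of the bar, spring under 2 mm (all of step 2 and all of step 5 and value of joint foot between 0.003 and 0.008 m and height (world z) of foot_face below 0.061 m and velocity of joint each of lever, bridge below 0.05 rad/s); the robot touches nothing.
It fails at once if a bystander is moved more than 3 cm (distance of any of wrench, sealant, actuator, jar, collar from where it was at the start of the episode above 0.03 m).
Of block1, block2, block3, block4 only 2 to 4 are there at a start; the rules pass over those that are not, and their reading is None.
At some moment in a run one of block1, block2, block3, block4 may be knocked a few centimetres aside while the robot is not near it.
Once in a run the grip may slacken for a moment while it holds something.
It also fails if it takes over 210 s, if anything falls off the work surface, if the arm or the gripper's body presses on something with over 40 N, if the wrist force passes 120 N, or if a joint passes its speed limit or range.

### The arm

A 6-joint arm with a two-finger parallel gripper is mounted at the origin on the work surface. World frame = base frame: x ahead of the robot, y to its left, z up, the work surface at z = 0. Lengths are in m, angles in rad, forces in N, time in s.
With the tool pointing down it reaches from about 0.35 to 0.725 m from the base axis. Payload 6 kg.
Tool frame: the origin (TCP) lies midway between the tips of the shut fingers; the grasp point (between the pads) lies 19 mm behind it; z points along the fingers, y is the direction in which the jaws open and shut (so a half turn about z gives the same grasp; the last joint's range is limited). The gripper opens to 85 mm and grips with 20 to 120 N. Pads are 22 mm wide; open, the fingers measure 114 mm over their backs; the gripper's body (76 mm by 85 mm) begins 54 mm behind the grasp point. The pads swing forward as they close: fully open they stand 13 mm farther back than shut.
Start: joints at [1.48, 0.04, 0.085, 0, -1.615, -0.334], TCP at [0.247, 0.547, 0.231] pointing down, gripper open.
Joint ranges: [-2.56, 2.56], [-1.29, 2.01], [-1.08, 1.49], [-3.29, 1.98], [-2.81, -0.18], [-2.99, 2.99]. Speed limits (rad/s): [2.57, 2.57, 3.01, 3.14, 3.14, 3.14].

### API

Orientations are given as a rotation vector (axis times angle).
In Python, from plant import get_state, camera, camera_info, job_done, search_frame, cut_out, place_of gives the robot as it stands.
- The arm moves only by the tool play_rows, never from a script. Its argument "increments" is a list of rows, each an object with "slide": the shift along the tool's x, y, z in cm, a list of three; "angular": the turn, a rotation vector about the tool's x, y, z in degrees, a list of three; "fingers": the finger opening in cm, from 0 to 8.54. A call has 1 to 8 rows; each row is the pose to reach, as a shift and turn from the pose commanded when the call began, along the tool's axes at that moment; what a row does not reach only later rows make up. A row lasts 1/8 s, in which the tool goes at most 62.5 mm and 10.7 degrees, less where a joint would pass 70% of its speed; a pose out of reach is approached as far as the arm can. A call with a gripper value outside its range is refused whole. The fingers move at their own pace and stop on an object; "newtons" is the grip in N (left out, the last holds). Time passes only in rows, so rows that repeat a pose let the fingers close. It gives the time, the measured TCP pose, the force and the opening at its end, in the units of the state.
- get_state(): the state, without advancing time (a new reading comes with each control period).
- camera(name): name is "scene" or "side" or "wrist"; returns the picture (480x640x3 uint8, red, green, blue); there is no depth.
- camera_info(name): a dict with "camera_matrix" (3x3 intrinsics, pixels), "dist" ([k1, k2, p1, p2, k3] as OpenCV has them; the pictures are not rectified), "cam_to_world" (4x4, takes a point from camera to world coordinates). Camera axes: x right, y up, looking along -z (the intrinsics and any distortion apply to the point x, -y, -z); pixel columns grow to the right and rows downward; lengths in m; the calibration is good to about 2 mm. A picture is of the moment at which its call begins: read the wrist's pose just before it. camera_info takes no time and is no camera call; for the wrist camera it gives the pose at the moment of the call.
- job_done(): hands the job in, once; it reports no verdict.
Trained networks look in the newest picture that a camera, given by its name, has taken for a name from the list of things; names that differ only in an ending like _2 or _b are one class to them, and where a whole thing is asked for, a point or a joint stands for the part that bears it (a point fixed in the world has none). Each returns a list of dicts, best first, with "score" (0 to 1); they miss things now and then, are a little off and sometimes report something else, mostly with a low value. They report only what shows in the picture. A call takes as long as a camera call. They do not tell look-alikes from the thing itself.
- search_frame(query, camera): "bbox" ([left, top, right, bottom] in pixels, round what is visible of it).
- cut_out(query, camera): "mask" (480x640 bool, what is visible of it) and "bbox" ([left, top, right, bottom] in pixels, round what is visible of it).
- place_of(query, camera): "point" ([column, row] in pixels: a listed point, or the origin of a listed thing).
The state is a dict: "time": time; "qpos": joint angles; "qvel": joint speeds; "joint_torque": joint torques, N m; "tool_pos": TCP position; "tcp_rot": TCP orientation; "ft_force": force on the tool from outside, world axes, zero at the start; "wrist_torque": the same for the moment, N m; "finger_gap": finger opening in m.
Only numpy, scipy, OpenCV 4.12 (cv2) and the standard library are available. Lean on these libraries where they do the work, as an engineer would, in place of code of your own. Each camera call takes 0.05 s, during which the arm holds its last target. There are 200 camera calls.

## Working session

There is one attempt and no reset: what is moved stays moved. The work goes in short steps, Python scripts to look and compute and a tool call to move; the robot and the scene stay as the last step left them, time stands still between calls to the robot, and variables do not carry over. Pictures are saved under pics/ and viewed, about 12 in all and at most 16, crops included, and the job is handed in when it is done.

Besides the shell and the picture viewer there is one more tool, called after "Emit:" as name(argument=value, ...) on one line, values as JSON. play_rows: Moves the arm, as the interface text tells. Its arguments: {"type":"object","properties":{"increments":{"type":"array","items":{"type":"object","properties":{"slide":{"type":"array","items":{"type":"number"}},"angular":{"type":"array","items":{"type":"number"}},"fingers":{"type":"number"}}}},"newtons":{"type":"number"}},"required":["increments"]}

```bash
ls; mkdir -p pics; python3 - <<'E'
from plant import *
import cv2
print(get_state())
for n in("scene","side","wrist"):
    im=camera(n); cv2.imwrite(f"pics/{n}0.png",im[:,:,::-1]); i=camera_info(n); print(n,i)
E
```

```text
pics
{'time': 0.0, 'qpos': array([ 1.47969037e+00,  4.08171295e-02,  8.38001109e-02, -4.82623793e-04,
       -1.61550516e+00, -3.33723265e-01]), 'qvel': array([ 0.0016804 , -0.00016631, -0.00114603,  0.00026305, -0.00051352,
        0.00249042]), 'joint_torque': array([-3.81175423e-04, -3.68175101e+01,  3.47392237e+01,  6.93188801e+00,
       -5.54280545e-03, -6.70110111e-06]), 'tool_pos': array([0.2470691 , 0.54640224, 0.23026625]), 'tcp_rot': array([ 3.06925973e+00, -6.61907301e-01, -4.23512744e-04]), 'ft_force': array([-0.34621934,  0.96724192, -0.35676189]), 'wrist_torque': array([-0.05613543, -0.03914369, -0.01306814]), 'finger_gap': 0.08537265277787026}
scene {'camera_matrix': array([[514.21606605,   0.        , 320.5185361 ],
       [  0.        , 514.21606605, 241.8084533 ],
       [  0.        ,   0.        ,   1.        ]]), 'dist': array([0.02583079, 0.        , 0.        , 0.        , 0.        ]), 'cam_to_world': array([[-0.60888862, -0.56825715,  0.5534785 ,  1.12685145],
       [ 0.79310399, -0.42245389,  0.43876962,  0.45106004],
       [-0.01551482,  0.70612783,  0.7
[... 526 characters left out ...]
542,  0.93755002],
       [ 0.        ,  0.        ,  0.        ,  1.        ]])}
wrist {'camera_matrix': array([[361.7031116 ,   0.        , 322.8625889 ],
       [  0.        , 361.7031116 , 242.82576873],
       [  0.        ,   0.        ,   1.        ]]), 'dist': array([-0.04874847,  0.        ,  0.        ,  0.        ,  0.        ]), 'cam_to_world': array([[-4.12187445e-01,  8.74784826e-01,  2.54662559e-01,
         3.11971780e-01],
       [-9.11099060e-01, -3.95794293e-01, -1.15088580e-01,
         5.16849072e-01],
       [ 1.16243963e-04, -2.79460885e-01,  9.60157071e-01,
         3.71956826e-01],
       [ 0.00000000e+00,  0.00000000e+00,  0.00000000e+00,
         1.00000000e+00]])}
```

View pics/scene0.png

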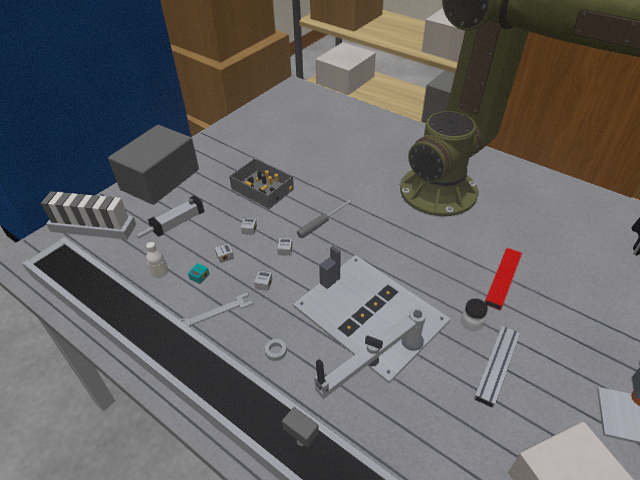

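View pics/side0.png

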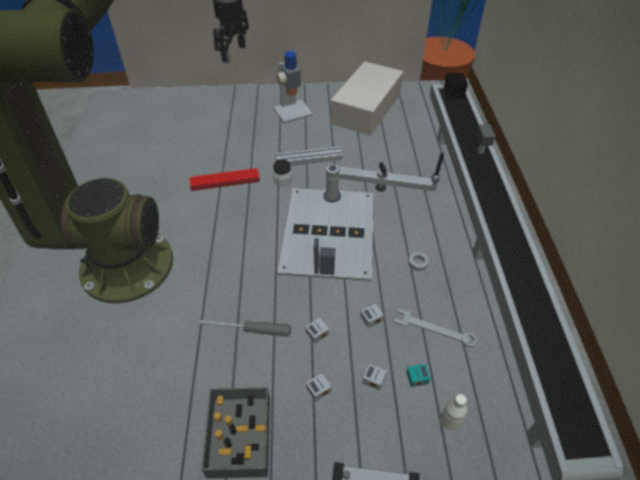

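```bash
cat > h.py <<'E'
import numpy as np, cv2
from plant import *
from scipy.spatial.transform import Rotation as R
def ray(p,i):
    u=cv2.undistortPoints(np.array([[p]],float),i["camera_matrix"],np.array(i["dist"])).ravel()
    T=np.array(i["cam_to_world"]); return T[:3,3],T[:3,:3]@np.array([u[0],-u[1],-1])
def onz(p,i,z):
    o,d=ray(p,i); return o+d*(z-o[2])/d[2]
def proj(P,i):
    T=np.array(i["cam_to_world"]); c=(np.atleast_2d(P)-T[:3,3])@T[:3,:3]
    c=c*[1,-1,-1]; return cv2.projectPoints(c,np.zeros(3),np.zeros(3),i["camera_matrix"],np.array(i["dist"]))[0][:,0]
def tri(p1,i1,p2,i2):
    A=[];b=[]
    for p,i in((p1,i1),(p2,i2)):
        o,d=ray(p,i); d/=np.linalg.norm(d); M=np.eye(3)-np.outer(d,d); A.append(M);b.append(M@o)
    x,r,_,_=np.linalg.lstsq(np.vstack(A),np.hstack(b),rcond=None); return x,float(np.sqrt(r.sum()))
def tofw(dw):  # world vec -> tool cm
    s=get_state(); return R.from_rotvec(s["tcp_rot"]).inv().apply(dw)*100
def st():
    s=get_state(); print("t",round(s["time"],2),"p",s["tool_pos"].round(4),"rv",s["tcp_rot"].round(3),"f",s["ft_force"].round(1),"g",round(s["finger_gap"],4)); return s
E
python3 - <<'E'
from h import *
np.set_printoptions(precision=4,suppress=True)
I={n:camera_info(n) for n in("scene","side")}
for n in I: camera(n)
for q in["bed","hinge","beam_end","nut_grip","foot_face","lever_pivot","lever_grip","bar_center"]:
    a={n:place_of(q,n) for n in I}
    for n in I: print(q,n,[(np.round(x["point"],1),round(x["score"],2)) for x in a[n][:3]])
    if a["scene"] and a["side"]: print("   ",tri(a["scene"][0]["point"],I["scene"],a["side"][0]["point"],I["side"]))
for n in I:
    for q in ["block1_center","wrench","jar","collar"]:
        for x in place_of(q,n)[:8]: print(q,n,np.round(x["point"],1),round(x["score"],2),onz(x["point"],I[n],0.013)[:2])
s=get_state();print(s["time"])
E
```

```text
bed scene []
bed side [(array([330.3, 227.9]), 0.9), (array([417.7, 267.3]), 0.23)]
hinge scene [(array([414.5, 316.7]), 0.88)]
hinge side [(array([331.2, 174.9]), 0.62)]
    (array([0.5018, 0.2013, 0.0924]), 1.0788598059136145e-05)
beam_end scene [(array([322.7, 391.1]), 0.87), (array([263.1, 277.2]), 0.67)]
beam_end side [(array([380.3, 170.3]), 0.21)]
    (array([0.6847, 0.1711, 0.0909]), 0.0948519978850144)
nut_grip scene [(array([374.4, 342. ]), 0.59)]
nut_grip side [(array([380.4, 171.5]), 0.45)]
    (array([0.6216, 0.1778, 0.1205]), 0.0006813908680492894)
foot_face scene [(array([265.2, 278.5]), 0.49), (array([369. , 360.4]), 0.46)]
foot_face side [(array([379.2, 189.5]), 0.59), (array([435.3, 185.4]), 0.49), (array([381.3, 171.8]), 0.44)]
    (array([ 0.6323, -0.0256,  0.2172]), 0.07111502758606097)
lever_pivot scene [(array([321.1, 383.8]), 0.63), (array([497.1, 363.5]), 0.43)]
lever_pivot side [(array([432.8, 176. ]), 0.66), (array([308.6, 157.2]), 0.65), (array([449.1, 417.8]), 0.21)]
    (array([0.7514, 0.152 , 0.122 ]), 0.005460491573963575)
lever_grip scene [(array([317
[... 200 characters left out ...]
, 0.78), (array([159.9, 267.1]), 0.66), (array([504.1, 274.1]), 0.56)]
bar_center side [(array([309.3, 156.8]), 0.95), (array([223., 180.]), 0.91)]
    (array([0.4478, 0.3746, 0.0132]), 0.001918261540203801)
block1_center scene [287.2 246.6] 0.69 [ 0.4473 -0.1984]
wrench scene [214.6 314.4] 0.55 [ 0.7143 -0.1916]
jar scene [473.3 322.9] 0.75 [0.381  0.2921]
collar scene [271.8 349.2] 0.75 [ 0.7056 -0.0242]
block1_center side [314.8 331. ] 0.9 [ 0.4473 -0.2047]
wrench side [434.9 329.1] 0.75 [ 0.703  -0.2103]
wrench side [379.9 170.4] 0.15 [0.6453 0.3062]
jar side [284.2 179.8] 0.81 [0.3776 0.2768]
jar side [442.1 158.5] 0.4 [0.8313 0.3525]
collar side [419.2 267.1] 0.8 [ 0.6973 -0.0415]
1.45
```

```bash
python3 - <<'E'
import cv2
a=cv2.imread("pics/scene0.png");b=cv2.imread("pics/side0.png")
cv2.imwrite("pics/c1.png",cv2.vconcat([cv2.resize(a[205:300,170:330],(800,475),interpolation=2)]))
c=cv2.resize(b[290:410,290:450],(800,600),interpolation=2)
cv2.imwrite("pics/c2.png",c)
d=cv2.resize(a[240:410,270:540],(800,504),interpolation=2);cv2.imwrite("pics/c3.png",d)
E
```

```text
(no output)
```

View pics/c2.png

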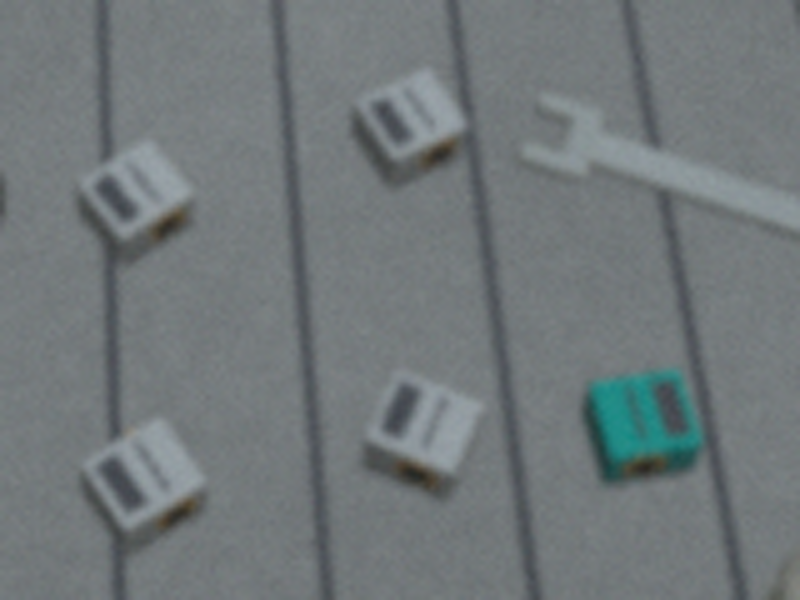

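View pics/c3.png

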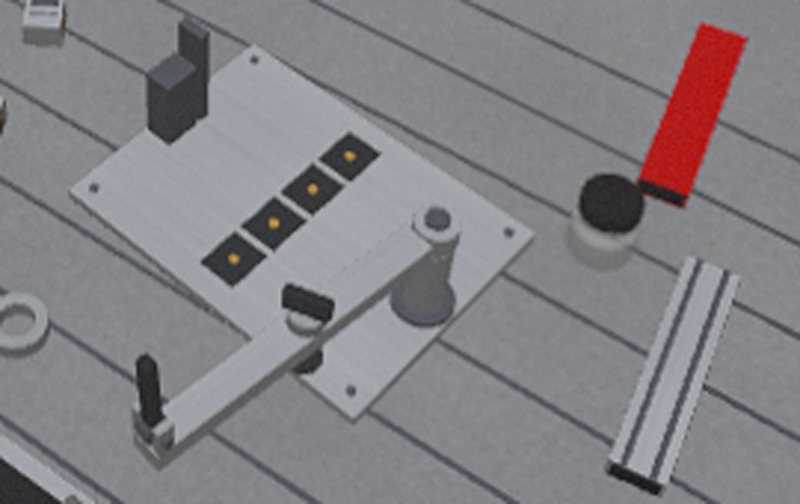

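Emit:
play_rows(increments=[{"slide": [48.3, 46.2, -10], "angular": [0, 0, 156], "fingers": 8.5}, {"slide": [48.3, 46.2, -10], "angular": [0, 0, 156], "fingers": 8.5}, {"slide": [48.3, 46.2, -10], "angular": [0, 0, 156], "fingers": 8.5}, {"slide": [48.3, 46.2, -10], "angular": [0, 0, 156], "fingers": 8.5}, {"slide": [48.3, 46.2, -10], "angular": [0, 0, 156], "fingers": 8.5}, {"slide": [48.3, 46.2, -10], "angular": [0, 0, 156], "fingers": 8.5}, {"slide": [48.3, 46.2, -10], "angular": [0, 0, 156], "fingers": 8.5}, {"slide": [48.3, 46.2, -10], "angular": [0, 0, 156], "fingers": 8.5}])

```text
time: 2.45
tool_pos: [0.4322, 0.086, 0.306]
tcp_rot: [-1.788, 2.582, 0.0]
ft_force: [1.4, 0.5, 0.3]
finger_gap: 0.0853
```

```bash
python3 - <<'E'
from h import *
s=st();print(s["qpos"])
print(R.from_rotvec(s["tcp_rot"]).as_matrix().round(3))
E
```

```text
t 2.45 p [0.4322 0.086  0.306 ] rv [-1.788  2.582  0.   ] f [1.4 0.5 0.3] g 0.0853
[ 6.58757946e-01 -3.65625559e-01 -1.36080986e-01  7.45962823e-05
 -1.79894945e+00 -1.01833235e+00]
[[-0.352 -0.936  0.001]
 [-0.936  0.352  0.001]
 [-0.001 -0.001 -1.   ]]
```

Emit:
play_rows(increments=[{"slide": [13.1, -12.2, -2.4], "angular": [0, 0, 69.4]}, {"slide": [13.1, -12.2, -2.4], "angular": [0, 0, 69.4]}, {"slide": [13.1, -12.2, -2.4], "angular": [0, 0, 69.4]}, {"slide": [13.1, -12.2, -2.4], "angular": [0, 0, 69.4]}, {"slide": [13.1, -12.2, -2.4], "angular": [0, 0, 69.4]}, {"slide": [13.1, -12.2, -2.4], "angular": [0, 0, 69.4]}, {"slide": [13.1, -12.2, -2.4], "angular": [0, 0, 69.4]}, {"slide": [13.1, -12.2, -2.4], "angular": [0, 0, 69.4]}])

```text
invalid input at $.increments[0]: expected keys slide, angular, fingers
```

```bash
python3 - <<'E'
from h import *
np.set_printoptions(precision=4,suppress=True)
s=st();i=camera_info("wrist");im=camera("wrist");cv2.imwrite("pics/w1.png",im[:,:,::-1])
import pickle;pickle.dump((im,i),open("w1.pkl","wb"))
for k in (1,2,3,4):
    for x in place_of(f"block{k}_center","wrist")[:6]: print(k,np.round(x["point"],1),round(x["score"],2),onz(x["point"],i,0.013)[:2])
for x in place_of("bed","wrist"): print("bed",x["point"],x["score"],onz(x["point"],i,.012))
E
```

```text
t 2.45 p [0.4322 0.086  0.306 ] rv [-1.788  2.582  0.   ] f [1.4 0.5 0.3] g 0.0853
2 [383.4 392.3] 0.25 [0.4498 0.379 ]
3 [119.6  29.5] 0.66 [ 0.5756 -0.1693]
3 [383.8 391.3] 0.46 [0.4487 0.3776]
bed [279.5, 215.7] 0.71 [0.4902 0.0872 0.012 ]
```

View pics/w1.png

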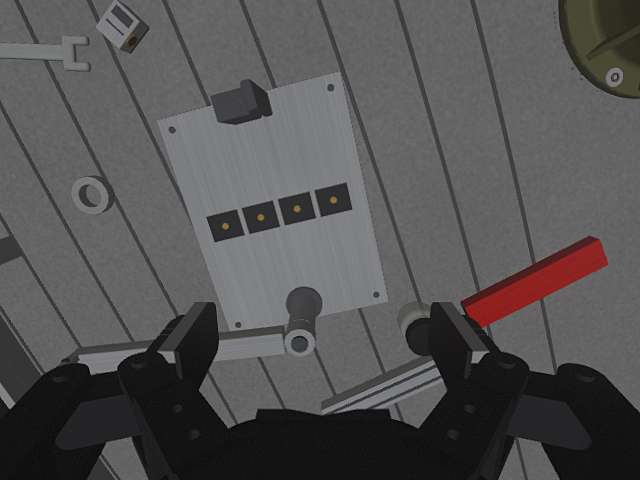

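Emit:
play_rows(increments=[{"slide": [13.1, -12.2, -2.4], "angular": [0, 0, 69.4], "fingers": 8.5}, {"slide": [13.1, -12.2, -2.4], "angular": [0, 0, 69.4], "fingers": 8.5}, {"slide": [13.1, -12.2, -2.4], "angular": [0, 0, 69.4], "fingers": 8.5}, {"slide": [13.1, -12.2, -2.4], "angular": [0, 0, 69.4], "fingers": 8.5}, {"slide": [13.1, -12.2, -2.4], "angular": [0, 0, 69.4], "fingers": 8.5}, {"slide": [13.1, -12.2, -2.4], "angular": [0, 0, 69.4], "fingers": 8.5}, {"slide": [13.1, -12.2, -2.4], "angular": [0, 0, 69.4], "fingers": 8.5}, {"slide": [13.1, -12.2, -2.4], "angular": [0, 0, 69.4], "fingers": 8.5}])

```text
time: 3.75
tool_pos: [0.5012, -0.0756, 0.329]
tcp_rot: [0.015, -3.141, 0.0]
ft_force: [0.4, 0.2, 0.4]
finger_gap: 0.0852
```

```bash
cat >> h.py <<'E'
def dots(im):
    hsv=cv2.cvtColor(im,cv2.COLOR_RGB2HSV); m=cv2.inRange(hsv,(8,90,60),(30,255,255))
    n,_,s,c=cv2.connectedComponentsWithStats(m); return [(c[k],s[k,4]) for k in range(1,n)]
E
python3 - <<'E'
from h import *
import pickle
np.set_printoptions(precision=4,suppress=True)
im,i=pickle.load(open("w1.pkl","rb"))
for c,a in dots(im):print("w1",c,a,onz(c,i,.012))
s=st();i=camera_info("wrist");im=camera("wrist");cv2.imwrite("pics/w2.png",im[:,:,::-1])
pickle.dump((im,i),open("w2.pkl","wb"))
for c,a in dots(im):
  if a>3: print("w2",c,a,onz(c,i,.012))
for n in("scene","side"):
    im=camera(n);i=camera_info(n)
    for c,a in dots(im):
        P=onz(c,i,.012)
        if .35<P[0]<.65 and -.35<P[1]<.15: print(n,c,a,P)
E
```

```text
w1 [131.7586  39.8103] 58 [ 0.5681 -0.1551  0.012 ]
w1 [622.  70.] 1 [0.0579 0.0657 0.012 ]
w1 [623.   72.5] 2 [0.0572 0.0688 0.012 ]
w1 [333.     199.5897] 39 [0.4218 0.0917 0.012 ]
w1 [296.7436 208.2564] 39 [0.4669 0.0861 0.012 ]
w1 [260.2927 217.0732] 41 [0.513  0.0805 0.012 ]
w1 [224.9487 225.7179] 39 [0.5586 0.075  0.012 ]
t 3.75 p [ 0.5012 -0.0756  0.329 ] rv [ 0.015 -3.141  0.   ] f [0.4 0.2 0.4] g 0.0852
w2 [5.7436 1.641 ] 39 [ 0.273  -0.4493  0.012 ]
w2 [33.765  4.96 ] 200 [ 0.2784 -0.4145  0.012 ]
w2 [ 6.2381 15.9524] 42 [ 0.2885 -0.4512  0.012 ]
w2 [41.2839 29.6271] 236 [ 0.3054 -0.4091  0.012 ]
w2 [ 6.0571 43.0143] 140 [ 0.3182 -0.4566  0.012 ]
w2 [45.1586 59.5103] 145 [ 0.3384 -0.4095  0.012 ]
w2 [459.9524 132.9286] 42 [0.4218 0.0918 0.012 ]
w2 [129.3714 150.4857] 35 [ 0.446  -0.3177  0.012 ]
w2 [229.   145.25] 4 [ 0.4397 -0.1918  0.012 ]
w2 [233.3125 152.4375] 16 [ 0.4483 -0.1869  0.012 ]
w2 [451.7714 170.3714] 35 [0.4674 0.0862 0.012 ]
w2 [443.7895 206.1053] 38 [0.513  0.0806 0.012 ]
w2 [436.303  240.0909] 33 [0.5586 0.0752 0.012 ]
w2 [262.7059 246.1176] 17 [ 0.5691 -0
[... 206 characters left out ...]
12 ]
scene [224.3571 256.7857] 14 [ 0.5704 -0.3046  0.012 ]
scene [206.  271.5] 2 [ 0.6336 -0.3053  0.012 ]
scene [203.25 274.5 ] 4 [ 0.6446 -0.3035  0.012 ]
scene [269.6667 279.6667] 3 [ 0.5589 -0.1605  0.012 ]
scene [268.6667 284.    ] 3 [ 0.5707 -0.1532  0.012 ]
scene [387.4167 292.25  ] 12 [0.4204 0.0908 0.012 ]
scene [375.  303.2] 10 [0.4656 0.0852 0.012 ]
scene [361.9091 314.6364] 11 [0.5113 0.0794 0.012 ]
scene [348.4545 326.6364] 11 [0.557 0.074 0.012]
side [300.5 228.5] 12 [0.4204 0.0934 0.012 ]
side [319.25   229.5833] 12 [0.4673 0.0879 0.012 ]
side [337.3333 230.8889] 9 [0.5122 0.0818 0.012 ]
side [355.8 232. ] 10 [0.558  0.0763 0.012 ]
side [370. 383.] 1 [ 0.5525 -0.3269  0.012 ]
```

View pics/w2.png

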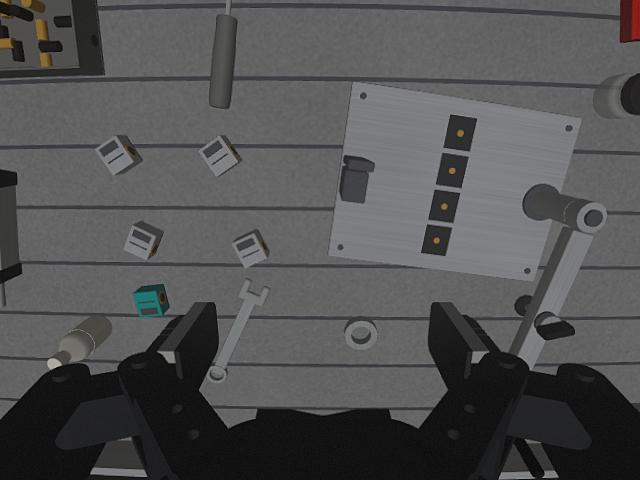

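```bash
cat >> h.py <<'E'
from scipy.optimize import minimize
def box(x,y,yaw,z0,L,W,H):
    c,s=np.cos(yaw),np.sin(yaw)
    return np.array([[x+c*a*L/2-s*b*W/2,y+s*a*L/2+c*b*W/2,z0+h*H] for a in(-1,1) for b in(-1,1) for h in(0,1)])
def fitbox(im,i,x,y,z0=0,dims=(.038,.034,.026),pad=14,yaws=np.arange(0,180,15)):
    S=4
    p=proj(box(x,y,0,z0,*dims),i); q=proj(box(x,y,np.pi/2,z0,*dims),i); p=np.vstack([p,q])
    lo=np.maximum(np.floor(p.min(0)-pad),0).astype(int); hi=np.minimum(np.ceil(p.max(0)+pad),[639,479]).astype(int)
    cr=cv2.resize(np.ascontiguousarray(im[lo[1]:hi[1],lo[0]:hi[0]]),None,fx=S,fy=S,interpolation=cv2.INTER_CUBIC)
    m=np.zeros(cr.shape[:2],np.uint8); b=(pad-6)*S
    cv2.grabCut(cr,m,(b,b,cr.shape[1]-2*b,cr.shape[0]-2*b),np.zeros((1,65)),np.zeros((1,65)),6,cv2.GC_INIT_WITH_RECT)
    m=((m&1)>0).astype(np.uint8)
    m=cv2.morphologyEx(m,cv2.MORPH_CLOSE,np.ones((9,9))); m=cv2.morphologyEx(m,cv2.MORPH_OPEN,np.ones((9,9)))
    def f(v):
        q=((proj(box(v[0]/1e3,v[1]/1e3,v[2]/30,z0,*dims),i)-lo+.5)*S-.5)
        r=np.zeros_like(m); cv2.fillConvexPoly(r,cv2.convexHull(np.round(q*16).astype(np.int32)),1,shift=4)
        return 1-(r&m).sum()/max(1,(r|m).sum())
    best=min((minimize(f,[x*1e3,y*1e3,np.radians(a)*30],method="Nelder-Mead",options=dict(initial_simplex=[[x*1e3+d,y*1e3+e,(np.radians(a))*30+g] for d,e,g in((0,0,0),(5,0,0),(0,5,0),(0,0,5))])) for a in yaws),key=lambda r:r.fun)
    v=best.x; return v[0]/1e3,v[1]/1e3,np.degrees(v[2]/30)%180,1-best.fun
E
python3 - <<'E'
from h import *
import pickle
im,i=pickle.load(open("w2.pkl","rb"))
for px in((118,156),(219,156),(144,240),(250,248)):
    P=onz(px,i,.02); x,y,a,s=fitbox(im,i,P[0],P[1]); print(px,round(x,4),round(y,4),round(a,1),round(s,3))
E
```

```text
(118, 156) 0.4512 -0.3309 26.8 0.932
(219, 156) 0.4519 -0.2027 32.8 0.919
(144, 240) 0.5617 -0.3135 151.6 0.819
(250, 248) 0.571 -0.1708 26.7 0.937
```

```bash
python3 - <<'E'
from h import *
import pickle
im,i=pickle.load(open("w2.pkl","rb"));out=[]
def ov(im,i,v):
    x,y,a,s=v; S=8
    c=proj([[x,y,.013]],i)[0].astype(int); x0=max(c[0]-25,0);y0=max(c[1]-25,0)
    cr=cv2.resize(im[y0:y0+50,x0:x0+50],(400,400),interpolation=2)[:,:,::-1].copy()
    q=(proj(box(x,y,np.radians(a),0,.038,.034,.026),i)-[x0,y0]+.5)*S; 
    for e in((0,2),(2,6),(6,4),(4,0)):
        cv2.line(cr,tuple(q[e[0]+1].astype(int)),tuple(q[e[1]+1].astype(int)),(0,255,0),1); cv2.line(cr,tuple(q[e[0]].astype(int)),tuple(q[e[1]].astype(int)),(0,0,255),1)
    return cr
for v in[(.4512,-.3309,26.8,0),(.4519,-.2027,32.8,0),(.5617,-.3135,151.6,0),(.571,-.1708,26.7,0)]: out.append(ov(im,i,v))
o=cv2.vconcat([cv2.hconcat(out[:2]),cv2.hconcat(out[2:])]);cv2.imwrite("pics/ov.png",cv2.resize(o,(600,600)))
im,i=pickle.load(open("w1.pkl","rb"))
print(fitbox(im,i,.571,-.171))
E
```

```text
(np.float64(0.571141896387492), np.float64(-0.1702914793001096), np.float64(28.882004385994524), np.float64(0.8834072565985603))
```

View pics/ov.png

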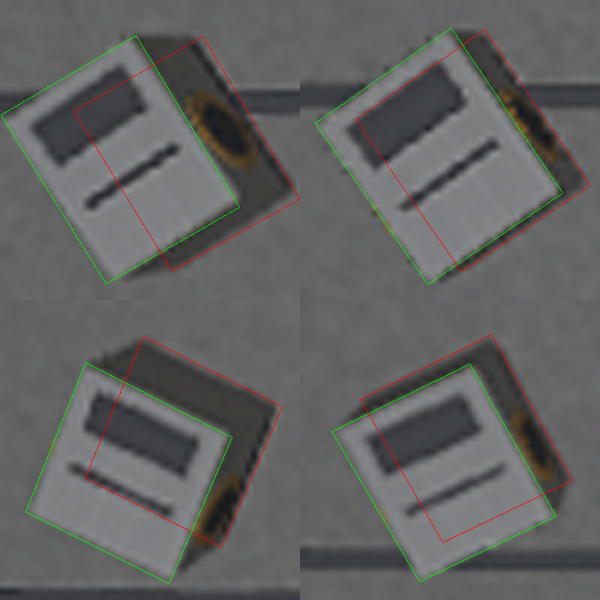

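```bash
cat >> h.py <<'E'
def plan(base,*tg): # base,(x,y,z,yaw deg) tool pointing down; prints tool-frame cm, deg
    a=np.radians(base[3]); ex=np.array([np.cos(a),np.sin(a)]); ey=np.array([np.sin(a),-np.cos(a)])
    for t in tg:
        d=np.array(t[:2])-base[:2]; print("slide",[round(float(v),2) for v in(d@ex*100,d@ey*100,(base[2]-t[2])*100)],"ang z",round(base[3]-t[3],1))
B=[(.4512,-.3309,26.8-180),(.4519,-.2027,32.8-180),(.5617,-.3135,151.6-360),(.571,-.1708,26.7-180)]
SE=[(.4216,.0919),(.467,.0863),(.5127,.0807),(.5583,.0751)]; YB=-186.96
def cyc(cur,b,s):
    x,y,w=B[b]; X,Y=SE[s]
    print("A"); plan(cur,(x,y,.19,w),(x,y,.06,w),(x,y,.003,w))
    print("C"); plan((x,y,.003,w),(x,y,.19,w),(X,Y,.19,YB),(X,Y,.0155,YB))
E
python3 - <<'E'
from h import *
cyc((.5012,-.0756,.329,-179.45),3,3)
cyc((*SE[3],.19,YB),1,0)
cyc((*SE[0],.19,YB),2,2)
cyc((*SE[2],.19,YB),0,1)
E
```

```text
A
slide [-6.89, -9.59, 13.9] ang z -26.1
slide [-6.89, -9.59, 26.9] ang z -26.1
slide [-6.89, -9.59, 32.6] ang z -26.1
C
slide [0.0, 0.0, -18.7] ang z 0.0
slide [-9.91, 22.54, -18.7] ang z 33.7
slide [-9.91, 22.54, -1.25] ang z 33.7
A
slide [7.2, -28.86, 0.0] ang z -39.8
slide [7.2, -28.86, 13.0] ang z -39.8
slide [7.2, -28.86, 18.7] ang z -39.8
C
slide [0.0, 0.0, -18.7] ang z 0.0
slide [-13.41, 26.4, -18.7] ang z 39.8
slide [-13.41, 26.4, -1.25] ang z 39.8
A
slide [-18.82, -38.54, 0.0] ang z 21.4
slide [-18.82, -38.54, 13.0] ang z 21.4
slide [-18.82, -38.54, 18.7] ang z 21.4
C
slide [0.0, 0.0, -18.7] ang z 0.0
slide [23.06, 32.35, -18.7] ang z -21.4
slide [23.06, 32.35, -1.25] ang z -21.4
A
slide [1.12, -41.6, 0.0] ang z -33.8
slide [1.12, -41.6, 13.0] ang z -33.8
slide [1.12, -41.6, 18.7] ang z -33.8
C
slide [0.0, 0.0, -18.7] ang z 0.0
slide [-20.22, 36.53, -18.7] ang z 33.8
slide [-20.22, 36.53, -1.25] ang z 33.8
```

Emit:
play_rows(increments=[{"slide": [-6.9, -9.6, 13.9], "angular": [0, 0, -26.1], "fingers": 8.5}, {"slide": [-6.9, -9.6, 13.9], "angular": [0, 0, -26.1], "fingers": 8.5}, {"slide": [-6.9, -9.6, 13.9], "angular": [0, 0, -26.1], "fingers": 8.5}, {"slide": [-6.9, -9.6, 20], "angular": [0, 0, -26.1], "fingers": 8.5}, {"slide": [-6.9, -9.6, 26.9], "angular": [0, 0, -26.1], "fingers": 8.5}, {"slide": [-6.9, -9.6, 26.9], "angular": [0, 0, -26.1], "fingers": 8.5}, {"slide": [-6.9, -9.6, 26.9], "angular": [0, 0, -26.1], "fingers": 8.5}, {"slide": [-6.9, -9.6, 26.9], "angular": [0, 0, -26.1], "fingers": 8.5}])

```text
time: 4.9
tool_pos: [0.5726, -0.1729, 0.0642]
tcp_rot: [-0.718, 3.053, -0.003]
ft_force: [-0.0, -1.2, -0.3]
finger_gap: 0.0851
```

```bash
python3 - <<'E'
from h import *
s=st();print(R.from_rotvec(s["tcp_rot"]).as_matrix().round(3)[:,2])
i=camera_info("wrist");im=camera("wrist")
print(B[3],fitbox(im,i,.571,-.171))
print(proj(box(.571,-.1708,np.radians(26.7),0,.038,.034,.026)[1::2],i).round(0))
E
```

```text
t 4.9 p [ 0.5726 -0.1729  0.0642] rv [-7.180e-01  3.053e+00 -3.000e-03] f [-0.  -1.2 -0.3] g 0.0851
[ 0.006 -0.001 -1.   ]
(0.571, -0.1708, -153.3) (np.float64(0.571974870645546), np.float64(-0.171409149967182), np.float64(24.963416684065642), np.float64(0.8806983511154219))
[[296. 241.]
 [362. 241.]
 [298. 308.]
 [360. 308.]]
```

Emit:
play_rows(increments=[{"slide": [0, 0, 3], "angular": [0, 0, 0], "fingers": 8.5}, {"slide": [0, 0, 5.7], "angular": [0, 0, 0], "fingers": 8.5}, {"slide": [0, 0, 5.7], "angular": [0, 0, 0], "fingers": 8.5}, {"slide": [0, 0, 5.7], "angular": [0, 0, 0], "fingers": 2.5}, {"slide": [0, 0, 5.7], "angular": [0, 0, 0], "fingers": 2.5}, {"slide": [0, 0, 5.7], "angular": [0, 0, 0], "fingers": 2.5}, {"slide": [0, 0, 5.7], "angular": [0, 0, 0], "fingers": 2.5}, {"slide": [0, 0, 5.7], "angular": [0, 0, 0], "fingers": 2.5}], newtons=50)

```text
time: 5.95
tool_pos: [0.5714, -0.173, 0.0047]
tcp_rot: [-0.718, 3.057, -0.002]
ft_force: [-0.6, 0.2, 5.9]
finger_gap: 0.033
```

Emit:
play_rows(increments=[{"slide": [0, 0, -5], "angular": [0, 0, 0], "fingers": 2.5}, {"slide": [0, 0, -11], "angular": [0, 0, 0], "fingers": 2.5}, {"slide": [0, 0, -16], "angular": [0, 0, 0], "fingers": 2.5}, {"slide": [-4, 9, -18.7], "angular": [0, 0, 15], "fingers": 2.5}, {"slide": [-9.9, 22.6, -18.7], "angular": [0, 0, 33.7], "fingers": 2.5}, {"slide": [-9.9, 22.6, -18.7], "angular": [0, 0, 33.7], "fingers": 2.5}, {"slide": [-9.9, 22.6, -18.7], "angular": [0, 0, 33.7], "fingers": 2.5}, {"slide": [-9.9, 22.6, -18.7], "angular": [0, 0, 33.7], "fingers": 2.5}])

```text
time: 6.95
tool_pos: [0.558, 0.0768, 0.1899]
tcp_rot: [-0.195, -3.135, -0.001]
ft_force: [0.5, -0.0, -1.1]
finger_gap: 0.0332
```

```bash
python3 - <<'E'
from h import *
st();im=camera("wrist");cv2.imwrite("pics/w3.png",im[:,:,::-1])
E
```

```text
t 6.95 p [0.558  0.0768 0.1899] rv [-1.950e-01 -3.135e+00 -1.000e-03] f [ 0.5 -0.  -1.1] g 0.0332
```

View pics/w3.png

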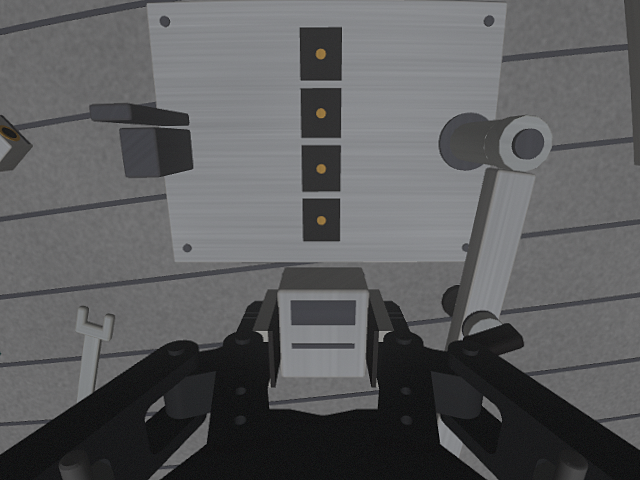

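Emit:
play_rows(increments=[{"slide": [0, 0.1, 6], "angular": [0, 0, 0], "fingers": 2.5}, {"slide": [0, 0.1, 12], "angular": [0, 0, 0], "fingers": 2.5}, {"slide": [0, 0.1, 16], "angular": [0, 0, 0], "fingers": 2.5}, {"slide": [0, 0.1, 17.3], "angular": [0, 0, 0], "fingers": 2.5}, {"slide": [0, 0.1, 17.3], "angular": [0, 0, 0], "fingers": 2.5}, {"slide": [0, 0.1, 17.3], "angular": [0, 0, 0], "fingers": 2.5}])

```text
time: 7.75
tool_pos: [0.5593, 0.0742, 0.0181]
tcp_rot: [0.2, 3.134, 0.001]
ft_force: [-0.0, 0.4, -0.7]
finger_gap: 0.0332
```

```bash
python3 - <<'E'
from h import *
st()
E
```

```text
t 7.75 p [0.5593 0.0742 0.0181] rv [2.000e-01 3.134e+00 1.000e-03] f [-0.   0.4 -0.7] g 0.0332
```

Emit:
play_rows(increments=[{"slide": [0, 0, 0.15], "angular": [0, 0, 0], "fingers": 2.5}, {"slide": [0, 0, 0.15], "angular": [0, 0, 0], "fingers": 2.5}, {"slide": [0, 0, 0.15], "angular": [0, 0, 0], "fingers": 7}, {"slide": [0, 0, 0.15], "angular": [0, 0, 0], "fingers": 7}, {"slide": [0, 0, 0.15], "angular": [0, 0, 0], "fingers": 7}, {"slide": [0, 0, -6], "angular": [0, 0, 0], "fingers": 7}, {"slide": [0, 0, -12], "angular": [0, 0, 0], "fingers": 8.5}, {"slide": [0, 0, -17.3], "angular": [0, 0, 0], "fingers": 8.5}])

```text
time: 8.75
tool_pos: [0.5588, 0.0746, 0.1928]
tcp_rot: [0.199, 3.134, 0.001]
ft_force: [1.2, 0.5, -0.1]
finger_gap: 0.0847
```

Emit:
play_rows(increments=[{"slide": [0, -5, 0], "angular": [0, 0, -10], "fingers": 8.5}, {"slide": [3, -12, 0], "angular": [0, 0, -20], "fingers": 8.5}, {"slide": [5, -18, 0], "angular": [0, 0, -30], "fingers": 8.5}, {"slide": [7.2, -24, 0], "angular": [0, 0, -39.8], "fingers": 8.5}, {"slide": [7.2, -28.9, 0], "angular": [0, 0, -39.8], "fingers": 8.5}, {"slide": [7.2, -28.9, 5], "angular": [0, 0, -39.8], "fingers": 8.5}, {"slide": [7.2, -28.9, 10], "angular": [0, 0, -39.8], "fingers": 8.5}, {"slide": [7.2, -28.9, 13], "angular": [0, 0, -39.8], "fingers": 8.5}])

```text
time: 9.75
tool_pos: [0.4493, -0.203, 0.0574]
tcp_rot: [0.877, -3.014, -0.002]
ft_force: [-0.3, -0.0, 0.0]
finger_gap: 0.0854
```

```bash
python3 - <<'E'
from h import *
s=st(); i=camera_info("wrist");im=camera("wrist");print(B[1],fitbox(im,i,*B[1][:2]))
i=camera_info("side");im=camera("side");print(fitbox(im,i,.5583,.0751,z0=.012))
a=np.degrees(2*np.arctan2(s["tcp_rot"][1],s["tcp_rot"][0]))-360;p=s["tool_pos"];plan((*p,a),(*B[1][:2],.0035,B[1][2]))
E
```

```text
t 9.75 p [ 0.4493 -0.203   0.0574] rv [ 8.770e-01 -3.014e+00 -2.000e-03] f [-0.3 -0.   0. ] g 0.0854
(0.4519, -0.2027, -147.2) (np.float64(0.45152486347517673), np.float64(-0.2037384093781897), np.float64(32.383450149033116), np.float64(0.7338307030129125))
(np.float64(0.5560444499538351), np.float64(0.06331089715097235), np.float64(176.00529127267868), np.float64(0.370075254537406))
slide [-0.24, -0.12, 5.39] ang z -360.3
```

Emit:
play_rows(increments=[{"slide": [-0.2, -0.1, 3], "angular": [0, 0, 0], "fingers": 8.5}, {"slide": [-0.2, -0.1, 5.3], "angular": [0, 0, 0], "fingers": 8.5}, {"slide": [-0.2, -0.1, 5.3], "angular": [0, 0, 0], "fingers": 8.5}, {"slide": [-0.2, -0.1, 5.3], "angular": [0, 0, 0], "fingers": 2.5}, {"slide": [-0.2, -0.1, 5.3], "angular": [0, 0, 0], "fingers": 2.5}, {"slide": [-0.2, -0.1, 5.3], "angular": [0, 0, 0], "fingers": 2.5}, {"slide": [-0.2, -0.1, 5.3], "angular": [0, 0, 0], "fingers": 2.5}, {"slide": [-0.2, -0.1, 5.3], "angular": [0, 0, 0], "fingers": 2.5}], newtons=50)

```text
time: 10.85
tool_pos: [0.4537, -0.2029, 0.0085]
tcp_rot: [-0.88, 3.014, -0.002]
ft_force: [-0.9, 0.2, 5.4]
finger_gap: 0.0327
```

Emit:
play_rows(increments=[{"slide": [0, 0, -5], "angular": [0, 0, 0], "fingers": 2.5}, {"slide": [0, 0, -11], "angular": [0, 0, 0], "fingers": 2.5}, {"slide": [0, 0, -16], "angular": [0, 0, 0], "fingers": 2.5}, {"slide": [-5, 9, -18.7], "angular": [0, 0, 15], "fingers": 2.5}, {"slide": [-10, 20, -18.7], "angular": [0, 0, 30], "fingers": 2.5}, {"slide": [-13.4, 26.4, -18.7], "angular": [0, 0, 39.8], "fingers": 2.5}, {"slide": [-13.4, 26.4, -18.7], "angular": [0, 0, 39.8], "fingers": 2.5}, {"slide": [-13.4, 26.4, -18.7], "angular": [0, 0, 39.8], "fingers": 2.5}])

```text
time: 11.85
tool_pos: [0.4268, 0.0639, 0.1926]
tcp_rot: [-0.206, -3.134, 0.0]
ft_force: [2.3, 0.7, -1.2]
finger_gap: 0.0328
```

```bash
cat >> h.py <<'E'
def go(*t,wrap=True):
    s=st(); a=np.degrees(2*np.arctan2(s["tcp_rot"][1],s["tcp_rot"][0])); b=t[0][3]
    a=b+((a-b+180)%360-180); print("yaw",a.round(1)); plan((*s["tool_pos"],a),*t)
E
python3 - <<'E'
from h import *
go((*SE[0],.0175,YB))
im=camera("wrist");cv2.imwrite("pics/w4.png",im[:,:,::-1])
E
```

```text
t 11.85 p [0.4268 0.0639 0.1926] rv [-0.206 -3.134  0.   ] f [ 2.3  0.7 -1.2] g 0.0328
yaw -187.5
slide [0.88, 2.71, 17.51] ang z -0.6
```

View pics/w4.png

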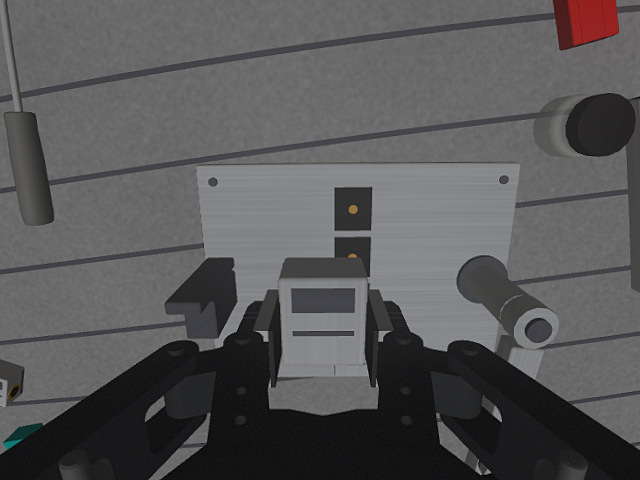

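Emit:
play_rows(increments=[{"slide": [0, 0, 0], "angular": [0, 0, 0], "fingers": 2.5}, {"slide": [0, 0, 0], "angular": [0, 0, 0], "fingers": 2.5}])

```text
time: 12.15
tool_pos: [0.4275, 0.062, 0.1926]
tcp_rot: [-0.2, -3.135, 0.001]
ft_force: [-1.2, -0.2, -0.5]
finger_gap: 0.0329
```

```bash
python3 - <<'E'
from h import *
go((*SE[0],.0215,YB))
E
```

```text
t 12.15 p [0.4275 0.062  0.1926] rv [-2.000e-01 -3.135e+00  1.000e-03] f [-1.2 -0.2 -0.5] g 0.0329
yaw -187.3
slide [0.96, 2.89, 17.11] ang z -0.3
```

Emit:
play_rows(increments=[{"slide": [1, 2.9, 0], "angular": [0, 0, -0.3], "fingers": 2.5}, {"slide": [1, 2.9, 5], "angular": [0, 0, -0.3], "fingers": 2.5}, {"slide": [1, 2.9, 11], "angular": [0, 0, -0.3], "fingers": 2.5}, {"slide": [1, 2.9, 15], "angular": [0, 0, -0.3], "fingers": 2.5}, {"slide": [1, 2.9, 17.1], "angular": [0, 0, -0.3], "fingers": 2.5}, {"slide": [1, 2.9, 17.1], "angular": [0, 0, -0.3], "fingers": 2.5}, {"slide": [1, 2.9, 17.1], "angular": [0, 0, -0.3], "fingers": 2.5}])

```text
time: 13.02
tool_pos: [0.4215, 0.0915, 0.0218]
tcp_rot: [-0.195, -3.135, 0.0]
ft_force: [-0.1, -0.4, -0.8]
finger_gap: 0.0324
```

Emit:
play_rows(increments=[{"slide": [0, 0, 0.1], "angular": [0, 0, 0], "fingers": 7}, {"slide": [0, 0, 0.1], "angular": [0, 0, 0], "fingers": 7}, {"slide": [0, 0, 0.1], "angular": [0, 0, 0], "fingers": 7}, {"slide": [0, 0, -6], "angular": [0, 0, 0], "fingers": 7}, {"slide": [0, 0, -12], "angular": [0, 0, 0], "fingers": 8.5}, {"slide": [0, 0, -17], "angular": [0, 0, 0], "fingers": 8.5}])

```text
time: 13.78
tool_pos: [0.4215, 0.0927, 0.1947]
tcp_rot: [0.191, 3.134, 0.002]
ft_force: [0.4, 0.1, 0.7]
finger_gap: 0.0849
```

Emit:
play_rows(increments=[{"slide": [-18.8, -38.5, 0], "angular": [0, 0, 21.4], "fingers": 8.5}, {"slide": [-18.8, -38.5, 0], "angular": [0, 0, 21.4], "fingers": 8.5}, {"slide": [-18.8, -38.5, 0], "angular": [0, 0, 21.4], "fingers": 8.5}, {"slide": [-18.8, -38.5, 0], "angular": [0, 0, 21.4], "fingers": 8.5}, {"slide": [-18.8, -38.5, 0], "angular": [0, 0, 21.4], "fingers": 8.5}, {"slide": [-18.8, -38.5, 0], "angular": [0, 0, 21.4], "fingers": 8.5}, {"slide": [-18.8, -38.5, 0], "angular": [0, 0, 21.4], "fingers": 8.5}, {"slide": [-18.8, -38.5, 4], "angular": [0, 0, 21.4], "fingers": 8.5}])

```text
time: 14.78
tool_pos: [0.5628, -0.3164, 0.1534]
tcp_rot: [0.775, 3.04, -0.003]
ft_force: [-0.5, 0.4, -0.7]
finger_gap: 0.0854
```

```bash
python3 - <<'E'
from h import *
i=camera_info("wrist");im=camera("wrist");v=fitbox(im,i,*B[2][:2]);print(B[2],v)
for c,a in dots(im):
    if a>8: print(c,onz(c,i,.013))
go((*B[2][:2],.0045,B[2][2]))
E
```

```text
(0.5617, -0.3135, -208.4) (np.float64(0.5616389821749282), np.float64(-0.31458140843272653), np.float64(154.93676253716058), np.float64(0.733738539724698))
[51.29411765 14.05882353] [ 0.33053477 -0.41101782  0.013     ]
[ 2.544 30.856] [ 0.31949946 -0.45029274  0.013     ]
[247.4  90.8] [ 0.44542878 -0.31523009  0.013     ]
[387.08 300.88] [ 0.64492722 -0.29887136  0.013     ]
t 14.82 p [ 0.5598 -0.3129  0.1443] rv [-0.773 -3.037 -0.004] f [-0.3  0.2 -7.7] g 0.0849
yaw -208.6
slide [-0.2, 0.04, 13.98] ang z -0.2
```

Emit:
play_rows(increments=[{"slide": [-0.2, 0, 6], "angular": [0, 0, 0], "fingers": 8.5}, {"slide": [-0.2, 0, 11], "angular": [0, 0, 0], "fingers": 8.5}, {"slide": [-0.2, 0, 14], "angular": [0, 0, 0], "fingers": 8.5}, {"slide": [-0.2, 0, 14], "angular": [0, 0, 0], "fingers": 8.5}, {"slide": [-0.2, 0, 14], "angular": [0, 0, 0], "fingers": 2.5}, {"slide": [-0.2, 0, 14], "angular": [0, 0, 0], "fingers": 2.5}, {"slide": [-0.2, 0, 14], "angular": [0, 0, 0], "fingers": 2.5}, {"slide": [-0.2, 0, 14], "angular": [0, 0, 0], "fingers": 2.5}], newtons=50)

```text
time: 15.82
tool_pos: [0.5639, -0.3137, 0.0138]
tcp_rot: [0.769, 3.043, -0.001]
ft_force: [-0.0, 1.5, 5.6]
finger_gap: 0.0328
```

Emit:
play_rows(increments=[{"slide": [0, 0, 0], "angular": [0, 0, 0], "fingers": 2.5}, {"slide": [0, 0, 0], "angular": [0, 0, 0], "fingers": 2.5}])

```text
time: 16.08
tool_pos: [0.5639, -0.3137, 0.0138]
tcp_rot: [0.769, 3.043, -0.001]
ft_force: [-0.2, 0.8, 5.9]
finger_gap: 0.0329
```

Emit:
play_rows(increments=[{"slide": [0, 0, -6], "angular": [0, 0, 0], "fingers": 2.5}, {"slide": [0, 0, -12], "angular": [0, 0, 0], "fingers": 2.5}, {"slide": [0, 0, -18.7], "angular": [0, 0, 0], "fingers": 2.5}, {"slide": [23.1, 32.4, -18.7], "angular": [0, 0, -21.4], "fingers": 2.5}, {"slide": [23.1, 32.4, -18.7], "angular": [0, 0, -21.4], "fingers": 2.5}, {"slide": [23.1, 32.4, -18.7], "angular": [0, 0, -21.4], "fingers": 2.5}, {"slide": [23.1, 32.4, -18.7], "angular": [0, 0, -21.4], "fingers": 2.5}, {"slide": [23.1, 32.4, -18.7], "angular": [0, 0, -21.4], "fingers": 2.5}])

```text
time: 17.08
tool_pos: [0.5234, -0.0014, 0.1977]
tcp_rot: [-0.192, -3.136, -0.0]
ft_force: [2.1, 0.7, -0.5]
finger_gap: 0.0327
```

Emit:
play_rows(increments=[{"slide": [0, 0, 0], "angular": [0, 0, 0], "fingers": 2.5}, {"slide": [0, 0, 0], "angular": [0, 0, 0], "fingers": 2.5}])

```text
time: 17.32
tool_pos: [0.5241, -0.0031, 0.1978]
tcp_rot: [-0.19, -3.136, 0.0]
ft_force: [-0.9, -0.9, -0.8]
finger_gap: 0.0329
```

```bash
python3 - <<'E'
from h import *
go((*SE[2],.0175,YB))
E
```

```text
t 17.32 p [ 0.5241 -0.0031  0.1978] rv [-0.19  -3.136  0.   ] f [-0.9 -0.9 -0.8] g 0.0329
yaw -186.9
slide [2.14, 8.18, 18.03] ang z 0.0
```

Emit:
play_rows(increments=[{"slide": [2.1, 6, 0], "angular": [0, 0, 0], "fingers": 2.5}, {"slide": [2.1, 8.2, 4], "angular": [0, 0, 0], "fingers": 2.5}, {"slide": [2.1, 8.2, 9], "angular": [0, 0, 0], "fingers": 2.5}, {"slide": [2.1, 8.2, 14], "angular": [0, 0, 0], "fingers": 2.5}, {"slide": [2.1, 8.2, 17.1], "angular": [0, 0, 0], "fingers": 2.5}, {"slide": [2.1, 8.2, 17.1], "angular": [0, 0, 0], "fingers": 2.5}, {"slide": [2.1, 8.2, 17.1], "angular": [0, 0, 0], "fingers": 2.5}])

```text
time: 18.2
tool_pos: [0.5135, 0.0794, 0.0268]
tcp_rot: [-0.195, -3.135, 0.001]
ft_force: [-0.1, -0.7, -0.8]
finger_gap: 0.0324
```

```bash
python3 - <<'E'
from h import *
st();im=camera("wrist");cv2.imwrite("pics/w5.png",im[:,:,::-1])
E
```

```text
t 18.2 p [0.5135 0.0794 0.0268] rv [-1.950e-01 -3.135e+00  1.000e-03] f [-0.1 -0.7 -0.8] g 0.0324
```

View pics/w5.png

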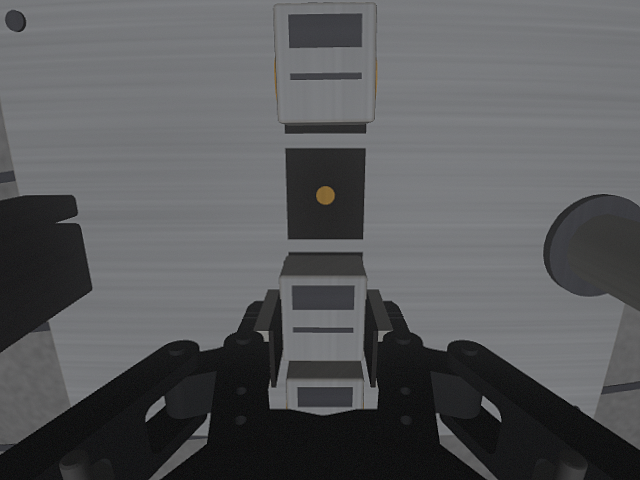

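Emit:
play_rows(increments=[{"slide": [0, 0, 0.1], "angular": [0, 0, 0], "fingers": 7}, {"slide": [0, 0, 0.1], "angular": [0, 0, 0], "fingers": 7}, {"slide": [0, 0, 0.1], "angular": [0, 0, 0], "fingers": 7}, {"slide": [0, 0, -6], "angular": [0, 0, 0], "fingers": 7}, {"slide": [0, 0, -12], "angular": [0, 0, 0], "fingers": 8.5}, {"slide": [0, 0, -16.5], "angular": [0, 0, 0], "fingers": 8.5}])

```text
time: 19.0
tool_pos: [0.5137, 0.0808, 0.1952]
tcp_rot: [0.191, 3.133, 0.002]
ft_force: [0.3, 0.3, 0.5]
finger_gap: 0.0848
```

Emit:
play_rows(increments=[{"slide": [1.1, -41.6, 0], "angular": [0, 0, -33.8], "fingers": 8.5}, {"slide": [1.1, -41.6, 0], "angular": [0, 0, -33.8], "fingers": 8.5}, {"slide": [1.1, -41.6, 0], "angular": [0, 0, -33.8], "fingers": 8.5}, {"slide": [1.1, -41.6, 0], "angular": [0, 0, -33.8], "fingers": 8.5}, {"slide": [1.1, -41.6, 0], "angular": [0, 0, -33.8], "fingers": 8.5}, {"slide": [1.1, -41.6, 0], "angular": [0, 0, -33.8], "fingers": 8.5}, {"slide": [1.1, -41.6, 0], "angular": [0, 0, -33.8], "fingers": 8.5}, {"slide": [1.1, -41.6, 0], "angular": [0, 0, -33.8], "fingers": 8.5}])

```text
time: 20.0
tool_pos: [0.4504, -0.334, 0.1913]
tcp_rot: [0.72, -3.056, -0.0]
ft_force: [0.4, 0.8, -0.4]
finger_gap: 0.0848
```

Emit:
play_rows(increments=[{"slide": [0, 0, 0], "angular": [0, 0, 0], "fingers": 8.5}, {"slide": [0, 0, 0], "angular": [0, 0, 0], "fingers": 8.5}])

```text
time: 20.25
tool_pos: [0.4523, -0.3299, 0.1922]
tcp_rot: [-0.731, 3.055, -0.0]
ft_force: [0.1, -0.2, 1.2]
finger_gap: 0.085
```

```bash
python3 - <<'E'
from h import *
i=camera_info("wrist");im=camera("wrist");v=fitbox(im,i,*B[0][:2]);print(B[0],v)
go((*B[0][:2],.0045,B[0][2]))
E
```

```text
(0.4512, -0.3309, -153.2) (np.float64(0.45023611955614967), np.float64(-0.3326584122119868), np.float64(27.83212470185974), np.float64(0.9299088324674052))
t 20.3 p [ 0.4524 -0.3298  0.1923] rv [-7.310e-01  3.055e+00 -1.000e-03] f [0.5 0.2 0.5] g 0.0849
yaw -153.1
slide [0.16, -0.05, 18.78] ang z 0.1
```

Emit:
play_rows(increments=[{"slide": [0.2, 0, 6], "angular": [0, 0, 0], "fingers": 8.5}, {"slide": [0.2, 0, 12], "angular": [0, 0, 0], "fingers": 8.5}, {"slide": [0.2, 0, 17], "angular": [0, 0, 0], "fingers": 8.5}, {"slide": [0.2, 0, 18.8], "angular": [0, 0, 0], "fingers": 8.5}, {"slide": [0.2, 0, 18.8], "angular": [0, 0, 0], "fingers": 2.5}, {"slide": [0.2, 0, 18.8], "angular": [0, 0, 0], "fingers": 2.5}, {"slide": [0.2, 0, 18.8], "angular": [0, 0, 0], "fingers": 2.5}, {"slide": [0.2, 0, 18.8], "angular": [0, 0, 0], "fingers": 2.5}], newtons=50)

```text
time: 21.3
tool_pos: [0.4517, -0.3325, 0.0066]
tcp_rot: [-0.728, 3.053, -0.005]
ft_force: [-0.1, 0.9, 6.4]
finger_gap: 0.0327
```

Emit:
play_rows(increments=[{"slide": [0, 0, 0], "angular": [0, 0, 0], "fingers": 2.5}, {"slide": [0, 0, 0], "angular": [0, 0, 0], "fingers": 2.5}])

```text
time: 21.55
tool_pos: [0.4517, -0.3325, 0.0067]
tcp_rot: [-0.728, 3.053, -0.005]
ft_force: [-0.2, 1.1, 7.1]
finger_gap: 0.0333
```

Emit:
play_rows(increments=[{"slide": [0, 0, -6], "angular": [0, 0, 0], "fingers": 2.5}, {"slide": [0, 0, -12], "angular": [0, 0, 0], "fingers": 2.5}, {"slide": [0, 0, -18.7], "angular": [0, 0, 0], "fingers": 2.5}, {"slide": [-20.2, 36.5, -18.7], "angular": [0, 0, 33.8], "fingers": 2.5}, {"slide": [-20.2, 36.5, -18.7], "angular": [0, 0, 33.8], "fingers": 2.5}, {"slide": [-20.2, 36.5, -18.7], "angular": [0, 0, 33.8], "fingers": 2.5}, {"slide": [-20.2, 36.5, -18.7], "angular": [0, 0, 33.8], "fingers": 2.5}, {"slide": [-20.2, 36.5, -18.7], "angular": [0, 0, 33.8], "fingers": 2.5}])

```text
time: 22.55
tool_pos: [0.4611, -0.0421, 0.1904]
tcp_rot: [0.194, 3.134, 0.001]
ft_force: [0.6, -0.6, -1.7]
finger_gap: 0.0325
```

Emit:
play_rows(increments=[{"slide": [0, 0, 0], "angular": [0, 0, 0], "fingers": 2.5}, {"slide": [0, 0, 0], "angular": [0, 0, 0], "fingers": 2.5}])

```text
time: 22.8
tool_pos: [0.4615, -0.0438, 0.1901]
tcp_rot: [0.19, 3.135, 0.0]
ft_force: [0.3, 0.0, -1.4]
finger_gap: 0.0328
```

```bash
python3 - <<'E'
from h import *
go((*SE[1],.0175,YB))
E
```

```text
t 22.8 p [ 0.4615 -0.0438  0.1901] rv [0.19  3.135 0.   ] f [ 0.3  0.  -1.4] g 0.0328
yaw -186.9
slide [1.02, 12.98, 17.26] ang z 0.0
```

Emit:
play_rows(increments=[{"slide": [1, 6, 0], "angular": [0, 0, 0], "fingers": 2.5}, {"slide": [1, 12, 0], "angular": [0, 0, 0], "fingers": 2.5}, {"slide": [1, 13, 6], "angular": [0, 0, 0], "fingers": 2.5}, {"slide": [1, 13, 12], "angular": [0, 0, 0], "fingers": 2.5}, {"slide": [1, 13, 15], "angular": [0, 0, 0], "fingers": 2.5}, {"slide": [1, 13, 17], "angular": [0, 0, 0], "fingers": 2.5}, {"slide": [1, 13, 17], "angular": [0, 0, 0], "fingers": 2.5}, {"slide": [1, 13, 17], "angular": [0, 0, 0], "fingers": 2.5}])

```text
time: 23.8
tool_pos: [0.4677, 0.0853, 0.0199]
tcp_rot: [0.195, 3.135, -0.0]
ft_force: [-0.1, -0.1, -1.4]
finger_gap: 0.0329
```

Emit:
play_rows(increments=[{"slide": [0, 0, 0.1], "angular": [0, 0, 0], "fingers": 2.5}, {"slide": [0, 0, 0.1], "angular": [0, 0, 0], "fingers": 7}, {"slide": [0, 0, 0.1], "angular": [0, 0, 0], "fingers": 7}, {"slide": [0, 0, 0.1], "angular": [0, 0, 0], "fingers": 7}, {"slide": [0, 0, -6], "angular": [0, 0, 0], "fingers": 7}, {"slide": [0, 0, -12], "angular": [0, 0, 0], "fingers": 8.5}, {"slide": [0, 0, -18], "angular": [0, 0, 0], "fingers": 8.5}, {"slide": [0, 0, -18], "angular": [0, 0, 0], "fingers": 8.5}])

```text
time: 24.8
tool_pos: [0.4694, 0.087, 0.2057]
tcp_rot: [0.191, 3.127, 0.007]
ft_force: [0.4, 1.3, -1.2]
finger_gap: 0.0853
```

```bash
python3 - <<'E'
from h import *
st()
a=camera("scene");b=camera("side")
A=cv2.resize(a[250:380,280:520],(800,433),interpolation=2)
cv2.imwrite("pics/s2.png",A[:,:,::-1])
i={n:camera_info(n) for n in("scene","side")}
pa=cut_out("bar_center","scene");pb=cut_out("bar_center","side")
for n,L in(("scene",pa),("side",pb)):
    for x in L[:3]:
        m=x["mask"].astype(np.uint8);c=cv2.findContours(m,0,1)[0];c=max(c,key=cv2.contourArea);r=cv2.minAreaRect(c);q=cv2.boxPoints(r)
        print(n,round(x["score"],2),x["bbox"],[onz(p,i[n],.01)[:2].round(3).tolist() for p in q])
E
```

```text
t 24.8 p [0.4694 0.087  0.2057] rv [0.191 3.127 0.007] f [ 0.4  1.3 -1.2] g 0.0853
scene 0.88 [486.6, 248.2, 520.9, 311.4] [[0.314, 0.287], [0.108, 0.252], [0.104, 0.295], [0.308, 0.326]]
scene 0.82 [473.4, 326.7, 519.4, 407.8] [[0.55, 0.373], [0.346, 0.345], [0.34, 0.388], [0.542, 0.411]]
side 0.87 [275.8, 147.8, 342.4, 166.1] [[0.348, 0.398], [0.449, 0.411], [0.452, 0.348], [0.354, 0.336]]
side 0.59 [189.4, 169.8, 258.7, 192.5] [[0.109, 0.31], [0.301, 0.34], [0.309, 0.275], [0.124, 0.247]]
side 0.35 [375.4, 162.5, 385.9, 179.1] [[0.635, 0.286], [0.642, 0.347], [0.668, 0.346], [0.66, 0.285]]
```

View pics/s2.png

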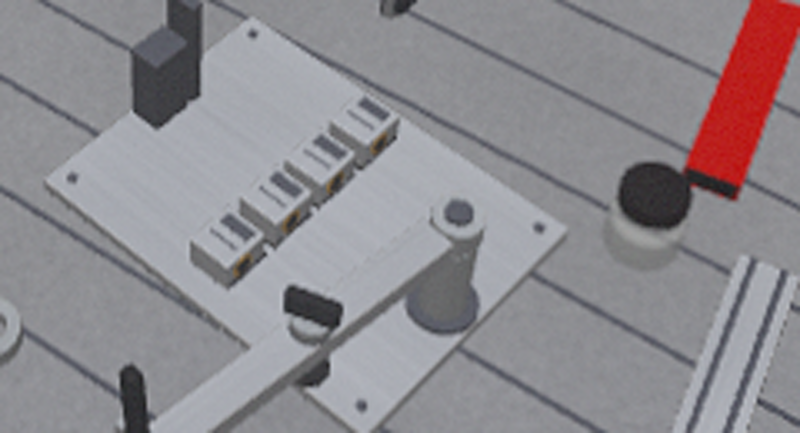

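```bash
python3 - <<'E'
from h import *
go((.445,.378,.20,-172))
E
```

```text
t 25.0 p [0.4668 0.0863 0.1981] rv [-1.910e-01 -3.134e+00  2.000e-03] f [ 0.  -0.2  0.1] g 0.0848
yaw -187.0
slide [5.7, 28.69, -0.19] ang z -15.0
```

Emit:
play_rows(increments=[{"slide": [5.7, 28.7, -0.5], "angular": [0, 0, -15], "fingers": 8.5}, {"slide": [5.7, 28.7, -0.5], "angular": [0, 0, -15], "fingers": 8.5}, {"slide": [5.7, 28.7, -0.5], "angular": [0, 0, -15], "fingers": 8.5}, {"slide": [5.7, 28.7, -0.5], "angular": [0, 0, -15], "fingers": 8.5}, {"slide": [5.7, 28.7, -0.5], "angular": [0, 0, -15], "fingers": 8.5}, {"slide": [5.7, 28.7, -0.5], "angular": [0, 0, -15], "fingers": 8.5}, {"slide": [5.7, 28.7, -0.5], "angular": [0, 0, -15], "fingers": 8.5}, {"slide": [5.7, 28.7, -0.5], "angular": [0, 0, -15], "fingers": 8.5}])

```text
time: 26.0
tool_pos: [0.4458, 0.3772, 0.2044]
tcp_rot: [0.218, -3.134, 0.001]
ft_force: [-0.4, 0.2, -0.1]
finger_gap: 0.085
```

```bash
python3 - <<'E'
from h import *
i=camera_info("wrist");im=camera("wrist");cv2.imwrite("pics/w6.png",im[:,:,::-1])
v=fitbox(im,i,.445,.378,dims=(.19,.04,.02),yaws=[0,8,16]);print(v)
go((v[0],v[1],.0045,v[2]-180))
for n in("scene","side"):
    i=camera_info(n);im=camera(n);print(n,fitbox(im,i,.445,.378,dims=(.19,.04,.02),yaws=[0,8,16]))
E
```

```text
(np.float64(0.4472749998128349), np.float64(0.3782237879827424), np.float64(7.998258892871276), np.float64(0.7064764713824296))
t 26.05 p [0.4459 0.3772 0.2047] rv [-0.218  3.134 -0.   ] f [0.2 0.2 0.5] g 0.0852
yaw -172.0
slide [-0.15, 0.08, 20.02] ang z -0.0
scene (np.float64(0.4356739685185748), np.float64(0.37649282504306003), np.float64(7.8218731998994535), np.float64(0.9015641449842081))
side (np.float64(0.3682102725624519), np.float64(0.4096777266409484), np.float64(91.36573731934811), np.float64(0.2831874379568631))
```

View pics/w6.png

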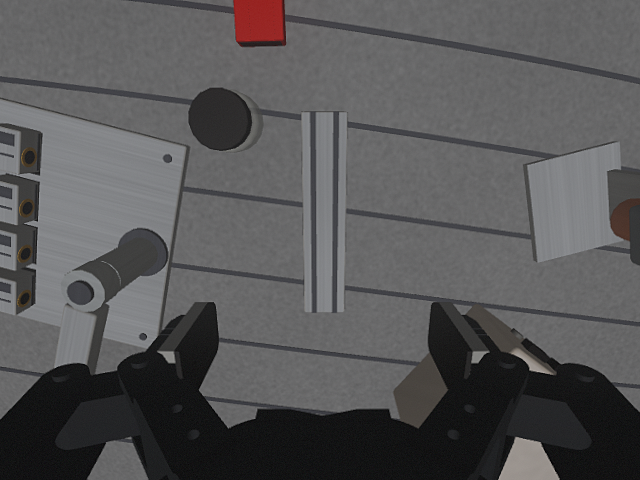

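```bash
python3 - <<'E'
from h import *
i=camera_info("wrist");P=np.array([onz(p,i,.02) for p in((302,111),(347,111),(304.5,312),(344,312))]);print(P.round(4));c=P.mean(0)
d=(P[2]+P[3]-P[0]-P[1])/2;y=np.degrees(np.arctan2(d[1],d[0]));print(c,np.linalg.norm(d),y)
go((c[0],c[1],.0045,y-180))
E
```

```text
[[0.3562 0.3468 0.02  ]
 [0.3509 0.3848 0.02  ]
 [0.5438 0.3725 0.02  ]
 [0.5383 0.4115 0.02  ]]
[0.44730636 0.37889358 0.02      ] 0.18931369973031034 7.951570904747076
t 26.15 p [0.4459 0.3774 0.2049] rv [-2.180e-01  3.134e+00  1.000e-03] f [-0.5  0.5 -0.2] g 0.0851
yaw -172.0
slide [-0.16, 0.12, 20.04] ang z 0.0
```

Emit:
play_rows(increments=[{"slide": [-0.2, 0.1, 6], "angular": [0, 0, 0], "fingers": 8.5}, {"slide": [-0.2, 0.1, 12], "angular": [0, 0, 0], "fingers": 8.5}, {"slide": [-0.2, 0.1, 17], "angular": [0, 0, 0], "fingers": 8.5}, {"slide": [-0.2, 0.1, 20], "angular": [0, 0, 0], "fingers": 8.5}, {"slide": [-0.2, 0.1, 20], "angular": [0, 0, 0], "fingers": 8.5}, {"slide": [-0.2, 0.1, 20], "angular": [0, 0, 0], "fingers": 3}, {"slide": [-0.2, 0.1, 20], "angular": [0, 0, 0], "fingers": 3}, {"slide": [-0.2, 0.1, 20], "angular": [0, 0, 0], "fingers": 3}], newtons=80)

```text
time: 27.15
tool_pos: [0.4484, 0.3804, 0.0071]
tcp_rot: [-0.22, 3.131, 0.004]
ft_force: [0.7, 0.7, -1.0]
finger_gap: 0.0376
```

Emit:
play_rows(increments=[{"slide": [0, 0, 0], "angular": [0, 0, 0], "fingers": 3}, {"slide": [0, 0, 0], "angular": [0, 0, 0], "fingers": 3}])

```text
time: 27.4
tool_pos: [0.4483, 0.3804, 0.0069]
tcp_rot: [-0.22, 3.131, 0.003]
ft_force: [-0.8, -0.3, 6.2]
finger_gap: 0.0379
```

Emit:
play_rows(increments=[{"slide": [0, 0, -3], "angular": [0, 0, 0], "fingers": 3}, {"slide": [0, 0, -7], "angular": [0, 0, 0], "fingers": 3}, {"slide": [0, 0, -11], "angular": [0, 0, 0], "fingers": 3}, {"slide": [0, 0, -15], "angular": [0, 0, 0], "fingers": 3}, {"slide": [0, 0, -18], "angular": [0, 0, 0], "fingers": 3}, {"slide": [0, 0, -20], "angular": [0, 0, 0], "fingers": 3}, {"slide": [0, 0, -20], "angular": [0, 0, 0], "fingers": 3}, {"slide": [0, 0, -20], "angular": [0, 0, 0], "fingers": 3}])

```text
time: 28.4
tool_pos: [0.4469, 0.3792, 0.2027]
tcp_rot: [0.219, -3.132, 0.003]
ft_force: [-1.0, 0.7, -2.3]
finger_gap: 0.0378
```

```bash
python3 - <<'E'
from h import *
go((.4899,.0835,.2,YB))
E
```

```text
t 28.4 p [0.4469 0.3792 0.2027] rv [ 2.190e-01 -3.132e+00  3.000e-03] f [-1.   0.7 -2.3] g 0.0378
yaw -172.0
slide [-0.13, -29.88, 0.27] ang z 15.0
```

Emit:
play_rows(increments=[{"slide": [-0.1, -4, 0], "angular": [0, 0, 2], "fingers": 3}, {"slide": [-0.1, -9, 0], "angular": [0, 0, 5], "fingers": 3}, {"slide": [-0.1, -14, 0], "angular": [0, 0, 8], "fingers": 3}, {"slide": [-0.1, -19, 0], "angular": [0, 0, 11], "fingers": 3}, {"slide": [-0.1, -24, 0], "angular": [0, 0, 15], "fingers": 3}, {"slide": [-0.1, -28, 0], "angular": [0, 0, 15], "fingers": 3}, {"slide": [-0.1, -29.9, 0], "angular": [0, 0, 15], "fingers": 3}, {"slide": [-0.1, -29.9, 0], "angular": [0, 0, 15], "fingers": 3}])

```text
time: 29.4
tool_pos: [0.49, 0.0827, 0.2037]
tcp_rot: [-0.194, -3.134, 0.001]
ft_force: [-0.0, 0.9, -2.2]
finger_gap: 0.0377
```

```bash
python3 - <<'E'
from h import *
go((.4899,.0835,.065,YB))
im=camera("wrist");cv2.imwrite("pics/w7.png",im[:,:,::-1])
i=camera_info("wrist");print(proj([[.4899-.095*np.cos(np.radians(7)),.0835+.095*.122,.2]],i))
for c,a in dots(im):
    if a>5: print(c.round(0),a,onz(c,i,.025).round(4))
E
```

```text
t 29.4 p [0.49   0.0827 0.2037] rv [-1.940e-01 -3.134e+00  1.000e-03] f [-0.   0.9 -2.2] g 0.0377
yaw -187.1
slide [0.02, 0.08, 13.87] ang z -0.1
[[323.72357136  70.60008369]]
[  9. 389.] 87 [ 0.6367 -0.2846  0.025 ]
```

View pics/w7.png

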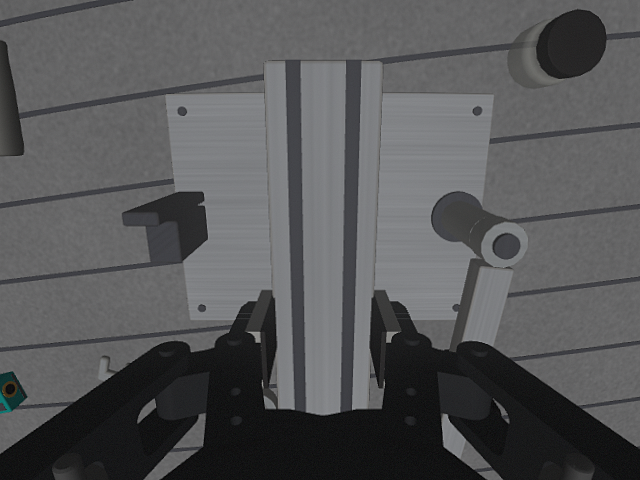

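```bash
python3 - <<'E'
from h import *
for n in("scene","side"):
    im=camera(n);i=camera_info(n);pr=proj([(*s,.012) for s in SE],i)
    # block top patch mean vs bed
    pt=proj([(*s,.038) for s in SE],i)
    print(n,[im[int(p[1])-2:int(p[1])+3,int(p[0])-2:int(p[0])+3].mean().round() for p in pt],[im[int(p[1]),int(p[0])].tolist() for p in pr])
    print([ (c.round(0).tolist(),a) for c,a in dots(im) if abs(c-pr.mean(0)).max()<45])
    for k in(1,2,3,4):
        L=place_of(f"block{k}_center",n); print(k,[(onz(x["point"],i,.025)[:2].round(3).tolist(),round(x["score"],2)) for x in L[:5]])
E
```

```text
scene [np.float64(160.0), np.float64(157.0), np.float64(161.0), np.float64(156.0)] [[136, 135, 138], [176, 180, 187], [174, 177, 185], [172, 175, 181]]
[([393.0, 292.0], np.int32(7)), ([382.0, 302.0], np.int32(1)), ([378.0, 306.0], np.int32(4)), ([369.0, 314.0], np.int32(2)), ([365.0, 316.0], np.int32(5)), ([352.0, 327.0], np.int32(5)), ([350.0, 331.0], np.int32(3))]
1 [([0.417, 0.093], 0.84), ([0.717, -0.191], 0.61), ([0.704, -0.387], 0.28)]
2 [([0.467, 0.078], 0.83)]
3 [([0.558, 0.077], 0.71), ([0.667, -0.312], 0.62)]
4 [([0.509, 0.094], 0.73)]
side [np.float64(145.0), np.float64(145.0), np.float64(141.0), np.float64(133.0)] [[91, 84, 72], [62, 58, 45], [74, 70, 58], [92, 88, 78]]
[]
1 [([0.419, 0.097], 0.75)]
2 [([0.471, 0.089], 0.64)]
3 [([0.566, 0.074], 0.69), ([0.651, -0.322], 0.68), ([0.375, 0.266], 0.39)]
4 [([0.504, 0.075], 0.71), ([0.692, -0.413], 0.39)]
```

Emit:
play_rows(increments=[{"slide": [0, 0.1, 4], "angular": [0, 0, 0], "fingers": 3}, {"slide": [0, 0.1, 8], "angular": [0, 0, 0], "fingers": 3}, {"slide": [0, 0.1, 12], "angular": [0, 0, 0], "fingers": 3}, {"slide": [0, 0.1, 14.5], "angular": [0, 0, 0], "fingers": 3}, {"slide": [0, 0.1, 15.6], "angular": [0, 0, 0], "fingers": 3}, {"slide": [0, 0.1, 15.6], "angular": [0, 0, 0], "fingers": 3}, {"slide": [0, 0.1, 15.6], "angular": [0, 0, 0], "fingers": 3}])

```text
time: 30.82
tool_pos: [0.4911, 0.0848, 0.0502]
tcp_rot: [0.191, 3.134, 0.001]
ft_force: [-0.5, -0.9, -1.2]
finger_gap: 0.0376
```

Emit:
play_rows(increments=[{"slide": [0, 0, 0.2], "angular": [0, 0, 0], "fingers": 3}, {"slide": [0, 0, 0.4], "angular": [0, 0, 0], "fingers": 3}, {"slide": [0, 0, 0.4], "angular": [0, 0, 0], "fingers": 3}, {"slide": [0, 0, 0.4], "angular": [0, 0, 0], "fingers": 3}])

```text
time: 31.32
tool_pos: [0.4905, 0.0845, 0.045]
tcp_rot: [0.191, 3.135, 0.0]
ft_force: [0.7, -0.4, 0.4]
finger_gap: 0.0377
```

Emit:
play_rows(increments=[{"slide": [0, 0, 0], "angular": [0, 0, 0], "fingers": 5}, {"slide": [0, 0, 0], "angular": [0, 0, 0], "fingers": 6.5}, {"slide": [0, 0, 0], "angular": [0, 0, 0], "fingers": 6.5}, {"slide": [0, 0, -3], "angular": [0, 0, 0], "fingers": 6.5}, {"slide": [0, 0, -9], "angular": [0, 0, 0], "fingers": 6.5}, {"slide": [0, 0, -15], "angular": [0, 0, 0], "fingers": 6.5}, {"slide": [0, 0, -18], "angular": [0, 0, 0], "fingers": 0}, {"slide": [0, 0, -18], "angular": [0, 0, 0], "fingers": 0}])

```text
time: 32.33
tool_pos: [0.4913, 0.0848, 0.2278]
tcp_rot: [0.191, 3.131, 0.004]
ft_force: [0.6, 0.3, -2.0]
finger_gap: 0.0292
```

```bash
python3 - <<'E'
from h import *
go((.69,.25,.2,YB))
im=camera("wrist");i=camera_info("wrist");cv2.imwrite("pics/w8.png",im[:,:,::-1])
print(fitbox(im,i,.49,.0835,z0=.038,dims=(.19,.04,.02),yaws=[165,173,180]))
print(proj(box(.4899,.0835,np.radians(-6.96),.038,.19,.04,.02)[1::2],i).round(0).tolist())
I={n:camera_info(n) for n in("scene","side")}
for n in I: camera(n)
for q in["hinge","beam_end","nut_grip","foot_face","lever_pivot","lever_grip","bar_center"]:
    a={n:place_of(q,n) for n in I}
    for n in I: print(q,n,[(np.round(x["point"],1),round(x["score"],2)) for x in a[n][:2]])
    if a["scene"] and a["side"]: print("   ",tri(a["scene"][0]["point"],I["scene"],a["side"][0]["point"],I["side"]))
E
```

```text
t 32.33 p [0.4913 0.0848 0.2278] rv [0.191 3.131 0.004] f [ 0.6  0.3 -2. ] g 0.0292
yaw -187.0
slide [-17.71, 18.82, 2.78] ang z -0.0
(np.float64(0.4740216118469743), np.float64(0.10697921404328257), np.float64(131.72862229897314), np.float64(0.22733323650241388))
[[296.0, 106.0], [346.0, 106.0], [300.0, 319.0], [342.0, 319.0]]
hinge scene [(array([417.2, 318.1]), 0.87)]
hinge side [(array([331.6, 170.5]), 0.62)]
    (array([0.50437849, 0.20971347, 0.09855647]), 0.0020647958516881214)
beam_end scene [(array([323.4, 387.1]), 0.95)]
beam_end side [(array([432.2, 183.2]), 0.97)]
    (array([0.7492242 , 0.15071715, 0.1019901 ]), 0.0003013992085861073)
nut_grip scene [(array([371.6, 345. ]), 0.57), (array([366.2, 299.7]), 0.32)]
nut_grip side [(array([383.9, 167.5]), 0.49)]
    (array([0.63233586, 0.18081485, 0.12852843]), 0.0033505372729868777)
foot_face scene [(array([368.7, 361. ]), 0.57)]
foot_face side [(array([282.8, 181.3]), 0.75), (array([380.4, 190.4]), 0.58)]
    (array([0.47919427, 0.1812296 , 0.01693278]), 0.1650355404559661)
lever_pivot scene [(array([323.2, 382.3]), 0.74), (array([473.4, 319.3]), 0.4)]
lever_pivot side [(array([433.4, 172.7]), 0.6)]
    (array([0.7512719 , 0.15562927, 0.13002988]), 0.0039826474551215305)
lever_grip scene [(array([314. , 365.2]), 0.54), (array([156.4, 273.4]), 0.3)]
lever_grip side [(array([444.3, 160.3]), 0.47)]
    (array([0.7620768 , 0.14045598, 0.18333113]), 0.001254652927489695)
bar_center scene [(array([501.5, 276.8]), 0.97), (array([369.3, 296.6]), 0.84)]
bar_center side [(array([326.1, 221.8]), 0.95)]
    (array([0.40042846, 0.22575539, 0.04638651]), 0.19245350739971567)
```

View pics/w8.png

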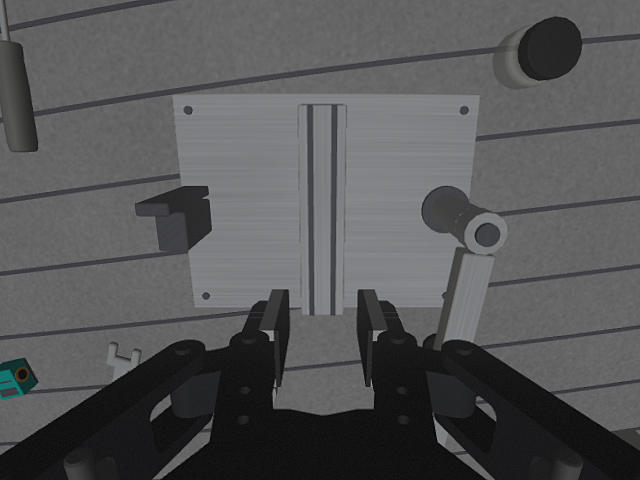

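```bash
cat >> h.py <<'E'
HG=np.array([.505,.2076])
def bp(r,th,off=0): # th bridge angle rad; dir angle deg; off = along closing direction
    a=np.radians(-96.96)+th; d=np.array([np.cos(a),np.sin(a)]); n=np.array([d[1],-d[0]]); p=HG+r*d+off*n
    return (float(p[0]),float(p[1])),float(np.degrees(a))
E
python3 - <<'E'
from h import *
I={n:camera_info(n) for n in("scene","side")}
print("foot",tri((368.7,361),I["scene"],(380.4,190.4),I["side"]))
p,a=bp(.175,1.465);print(p,a,np.hypot(*p))
st();plan((.4905,.0845,.2278,-187),(*p,.2,a))
E
```

```text
foot (array([0.62793786, 0.17417077, 0.05894693]), 0.001614569291291581)
(0.6754998512950117, 0.16816903870840955) -13.02168301333439 0.6961184343771493
t 33.17 p [0.4903 0.0845 0.2247] rv [ 0.191  3.136 -0.   ] f [-1.3  0.1 -0.8] g 0.0001
slide [-17.34, 10.56, 2.78] ang z -174.0
```

Emit:
play_rows(increments=[{"slide": [-17.3, 10.6, 0], "angular": [0, 0, -174], "fingers": 5}, {"slide": [-17.3, 10.6, 0], "angular": [0, 0, -174], "fingers": 5}, {"slide": [-17.3, 10.6, 0], "angular": [0, 0, -174], "fingers": 5}, {"slide": [-17.3, 10.6, 0], "angular": [0, 0, -174], "fingers": 5}, {"slide": [-17.3, 10.6, 0], "angular": [0, 0, -174], "fingers": 5}, {"slide": [-17.3, 10.6, 0], "angular": [0, 0, -174], "fingers": 5}, {"slide": [-17.3, 10.6, 0], "angular": [0, 0, -174], "fingers": 5}, {"slide": [-17.3, 10.6, 0], "angular": [0, 0, -174], "fingers": 5}])

```text
time: 34.17
tool_pos: [0.675, 0.1687, 0.2244]
tcp_rot: [2.005, -2.418, 0.0]
ft_force: [-0.5, -0.1, -0.4]
finger_gap: 0.0503
```

Emit:
play_rows(increments=[{"slide": [0, 0, 0], "angular": [0, 0, -88], "fingers": 5}, {"slide": [0, 0, 0], "angular": [0, 0, -88], "fingers": 5}, {"slide": [0, 0, 0], "angular": [0, 0, -88], "fingers": 5}, {"slide": [0, 0, 0], "angular": [0, 0, -88], "fingers": 5}, {"slide": [0, 0, 0], "angular": [0, 0, -88], "fingers": 5}, {"slide": [0, 0, 0], "angular": [0, 0, -88], "fingers": 5}, {"slide": [0, 0, 0], "angular": [0, 0, -88], "fingers": 5}, {"slide": [0, 0, 0], "angular": [0, 0, -88], "fingers": 5}])

```text
time: 35.17
tool_pos: [0.6749, 0.1687, 0.2244]
tcp_rot: [3.115, -0.403, -0.001]
ft_force: [-0.4, -0.5, 0.9]
finger_gap: 0.05
```

```bash
python3 - <<'E'
from h import *
s=st();print(s["qpos"][[0,5]])
p,a=bp(.175,1.465);go((*p,.085,a))
im=camera("wrist");i=camera_info("wrist");cv2.imwrite("pics/w9.png",im[:,:,::-1])
for q in["beam_end","nut_grip","lever_pivot","lever_grip","hinge"]:
    print(q,[(np.round(x["point"],0),round(x["score"],2),onz(x["point"],i,dict(beam_end=.098,nut_grip=.128,lever_pivot=.12,lever_grip=.182,hinge=.098)[q]).round(3)) for x in place_of(q,"wrist")[:2]])
E
```

```text
t 35.17 p [0.6749 0.1687 0.2244] rv [ 3.115e+00 -4.030e-01 -1.000e-03] f [-0.4 -0.5  0.9] g 0.05
[0.53132234 0.78220861]
t 35.17 p [0.6749 0.1687 0.2244] rv [ 3.115e+00 -4.030e-01 -1.000e-03] f [-0.4 -0.5  0.9] g 0.05
yaw -14.7
slide [0.07, 0.04, 13.94] ang z -1.7
beam_end []
nut_grip [(array([328., 308.]), 0.93, array([0.628, 0.176, 0.128]))]
lever_pivot [(array([321., 125.]), 0.92, array([0.752, 0.15 , 0.12 ]))]
lever_grip [(array([320., 110.]), 0.66, array([0.757, 0.149, 0.182]))]
hinge [(array([331., 419.]), 0.75, array([0.504, 0.204, 0.098]))]
```

Emit:
play_rows(increments=[{"slide": [-1.9, 0, 0], "angular": [0, 0, -1.6], "fingers": 5}, {"slide": [-1.9, 0, 4], "angular": [0, 0, -1.6], "fingers": 5}, {"slide": [-1.9, 0, 8], "angular": [0, 0, -1.6], "fingers": 5}, {"slide": [-1.9, 0, 11], "angular": [0, 0, -1.6], "fingers": 5}, {"slide": [-1.9, 0, 13], "angular": [0, 0, -1.6], "fingers": 5}, {"slide": [-1.9, 0, 13.9], "angular": [0, 0, -1.6], "fingers": 5}, {"slide": [-1.9, 0, 13.9], "angular": [0, 0, -1.6], "fingers": 5}])

```text
time: 36.35
tool_pos: [0.6567, 0.1736, 0.0859]
tcp_rot: [3.12, -0.37, 0.0]
ft_force: [0.2, 0.5, -0.1]
finger_gap: 0.0502
```

```bash
python3 - <<'E'
from h import *
T=[]
for th in(1.3,1.15,1.0,.85,.7,.55,.4,.3):
    p,a=bp(.155,th,.01);T.append((*p,.085,a))
go(*T)
p,a=bp(.155,.3,.01)
print(); plan((*p,.085,a),*[(*bp(.155,t,.01)[0],.085,bp(.155,t)[1]) for t in(.2,.1,.05,0)])
E
```

```text
t 36.35 p [0.6567 0.1736 0.0859] rv [ 3.12 -0.37  0.  ] f [ 0.2  0.5 -0.1] g 0.0502
yaw -13.5
slide [-0.39, 3.64, 0.09] ang z 9.0
slide [-1.07, 5.87, 0.09] ang z 17.6
slide [-2.07, 7.97, 0.09] ang z 26.1
slide [-3.38, 9.9, 0.09] ang z 34.7
slide [-4.96, 11.6, 0.09] ang z 43.3
slide [-6.78, 13.06, 0.09] ang z 51.9
slide [-8.79, 14.23, 0.09] ang z 60.5
slide [-10.22, 14.83, 0.09] ang z 66.3

slide [-0.18, 1.54, 0.0] ang z 5.7
slide [-0.51, 3.06, 0.0] ang z 11.5
slide [-0.73, 3.8, 0.0] ang z 14.3
slide [-0.99, 4.54, 0.0] ang z 17.2
```

Emit:
play_rows(increments=[{"slide": [-0.1, 1.8, 0], "angular": [0, 0, 4.5], "fingers": 5}, {"slide": [-0.4, 3.6, 0], "angular": [0, 0, 9], "fingers": 5}, {"slide": [-0.7, 4.8, 0], "angular": [0, 0, 13.3], "fingers": 5}, {"slide": [-1.1, 5.9, 0], "angular": [0, 0, 17.6], "fingers": 5}, {"slide": [-2.1, 8, 0], "angular": [0, 0, 26.1], "fingers": 5}, {"slide": [-3.4, 9.9, 0], "angular": [0, 0, 34.7], "fingers": 5}, {"slide": [-5, 11.6, 0], "angular": [0, 0, 43.3], "fingers": 5}, {"slide": [-6.8, 13.1, 0], "angular": [0, 0, 51.9], "fingers": 5}])

```text
time: 37.35
tool_pos: [0.5605, 0.0621, 0.0878]
tcp_rot: [-2.637, 1.703, -0.004]
ft_force: [0.4, 0.4, -0.8]
finger_gap: 0.05
```

```bash
python3 - <<'E'
from h import *
go(*[(*bp(.155,t,.011)[0],.085,bp(.155,t)[1]) for t in(.4,.3,.2,.1,.05,.03,0)])
E
```

```text
t 37.35 p [0.5605 0.0621 0.0878] rv [-2.637  1.703 -0.004] f [ 0.4  0.4 -0.8] g 0.05
yaw -65.7
slide [-0.37, 2.4, 0.28] ang z 8.3
slide [-0.78, 3.9, 0.28] ang z 14.1
slide [-1.34, 5.35, 0.28] ang z 19.8
slide [-2.04, 6.74, 0.28] ang z 25.5
slide [-2.44, 7.4, 0.28] ang z 28.4
slide [-2.61, 7.66, 0.28] ang z 29.5
slide [-2.87, 8.05, 0.28] ang z 31.3
```

Emit:
play_rows(increments=[{"slide": [-0.4, 2.4, 0.2], "angular": [0, 0, 8.3], "fingers": 5}, {"slide": [-0.8, 3.9, 0.2], "angular": [0, 0, 14.1], "fingers": 5}, {"slide": [-1.3, 5.4, 0.2], "angular": [0, 0, 19.8], "fingers": 5}, {"slide": [-2, 6.7, 0.2], "angular": [0, 0, 25.5], "fingers": 5}, {"slide": [-2.4, 7.4, 0.2], "angular": [0, 0, 28.4], "fingers": 5}, {"slide": [-2.4, 7.4, 0.2], "angular": [0, 0, 28.4], "fingers": 5}])

```text
time: 38.1
tool_pos: [0.4832, 0.0535, 0.0856]
tcp_rot: [-2.145, 2.291, -0.002]
ft_force: [-0.2, -0.4, 0.9]
finger_gap: 0.0499
```

```bash
cat >> h.py <<'E'
def bridge():
    o=[]
    for n in("scene","side"):
        camera(n);i=camera_info(n)
        for q,z in(("lever_pivot",.12),("beam_end",.098)):
            L=place_of(q,n)
            for x in L[:1]:
                P=onz(x["point"],i,z);d=P[:2]-HG;o.append((n,q,P[:2].round(3).tolist(),round(np.arctan2(d[1],d[0])+np.radians(96.96),3),round(x["score"],2)))
    for v in o:print(*v)
E
python3 - <<'E'
from h import *
bridge();go((*bp(.155,0,.013)[0],.085,-96.96))
E
```

```text
scene lever_pivot [0.484, -0.041] 0.037 0.69
scene beam_end [0.482, -0.043] 0.029 0.71
side lever_pivot [0.478, -0.042] 0.012 0.64
side beam_end [0.482, -0.049] 0.032 0.71
t 38.4 p [0.4828 0.0531 0.0838] rv [ 2.147 -2.293  0.   ] f [-0.5 -1.1  0.7] g 0.05
yaw -93.8
slide [-0.16, 0.96, -0.12] ang z 3.2
```

Emit:
play_rows(increments=[{"slide": [0, 0.4, -0.1], "angular": [0, 0, 1.5], "fingers": 5}, {"slide": [-0.1, 0.6, -0.1], "angular": [0, 0, 3], "fingers": 5}, {"slide": [-0.1, 0.6, -0.1], "angular": [0, 0, 3], "fingers": 5}])

```text
time: 38.78
tool_pos: [0.4765, 0.0546, 0.0847]
tcp_rot: [2.086, -2.349, -0.0]
ft_force: [0.6, -1.1, -1.2]
finger_gap: 0.0502
```

Emit:
play_rows(increments=[{"slide": [0, 0.2, 0], "angular": [0, 0, 0], "fingers": 5}, {"slide": [0, 0.4, 0], "angular": [0, 0, 0], "fingers": 5}, {"slide": [0, 0.4, 0], "angular": [0, 0, 0], "fingers": 5}])

```text
time: 39.15
tool_pos: [0.4742, 0.0548, 0.0854]
tcp_rot: [-2.084, 2.347, -0.004]
ft_force: [8.2, -2.1, -2.5]
finger_gap: 0.0497
```

```bash
python3 - <<'E'
from h import *
bridge();st()
E
```

```text
scene beam_end [0.471, -0.049] -0.01 0.77
side lever_pivot [0.47, -0.035] -0.022 0.62
side beam_end [0.474, -0.049] -0.0 0.74
t 39.45 p [0.4742 0.0548 0.0853] rv [-2.084  2.347 -0.004] f [ 7.6 -2.2 -2.2] g 0.0501
```

Emit:
play_rows(increments=[{"slide": [0, -0.9, 0], "angular": [0, 0, 0], "fingers": 5}, {"slide": [0, -0.9, 0], "angular": [0, 0, 0], "fingers": 5}, {"slide": [0, -0.9, -5], "angular": [0, 0, 0], "fingers": 5}, {"slide": [0, -0.9, -10], "angular": [0, 0, 0], "fingers": 5}, {"slide": [-3, -1.2, -15.5], "angular": [0, 0, 0], "fingers": 5}, {"slide": [-3, -1.2, -15.5], "angular": [0, 0, 0], "fingers": 5}, {"slide": [-3, -1.2, -15.5], "angular": [0, 0, 0], "fingers": 5}])

```text
time: 40.33
tool_pos: [0.4879, 0.0837, 0.2391]
tcp_rot: [2.086, -2.348, -0.001]
ft_force: [0.1, -0.2, -0.9]
finger_gap: 0.0497
```

```bash
python3 - <<'E'
from h import *
s=st();print(s["qpos"])
im=camera("wrist");i=camera_info("wrist");cv2.imwrite("pics/w10.png",im[:,:,::-1])
L=cut_out("nut_grip","wrist")
for x in L[:2]:
    m=x["mask"].astype(np.uint8);c=max(cv2.findContours(m,0,1)[0],key=cv2.contourArea);q=cv2.boxPoints(cv2.minAreaRect(c));print(x["score"],[onz(p,i,.138)[:2].round(4).tolist() for p in q])
p=[x["point"] for x in place_of("nut_grip","wrist")[:1]]
print(p,onz(p[0],i,.128))
c=np.round(p[0]).astype(int)
cr=im[c[1]-75:c[1]+75,c[0]-100:c[0]+100];cv2.imwrite("pics/n1.png",cv2.resize(cr,(800,600),interpolation=2)[:,:,::-1]);print(c-[100,75])
E
```

```text
t 40.33 p [0.4879 0.0837 0.2391] rv [ 2.086e+00 -2.348e+00 -1.000e-03] f [ 0.1 -0.2 -0.9] g 0.0497
[ 5.77509048e-01 -2.39664697e-01 -1.60439749e-01 -7.47908298e-04
 -1.65101043e+00 -6.95657186e-01]
0.21 [[0.4862, -0.0688], [0.4573, -0.0653], [0.4849, 0.2021], [0.5236, 0.1975]]
[[320.5, 10.5]] [ 0.47155156 -0.06431854  0.128     ]Traceback (most recent call last):
  File "<stdin>", line 10, in <module>
cv2.error: OpenCV(4.12.0) /io/opencv/modules/imgproc/src/resize.cpp:4208: error: (-215:Assertion failed) !ssize.empty() in function 'resize'
```

```bash
python3 - <<'E'
from h import *
im=cv2.imread("pics/w10.png");i=camera_info("wrist")
c=proj([[.4899,.0835,.138]],i)[0];print(c)
x0,y0=(c-[100,75]).astype(int);x0=max(x0,0);y0=max(y0,0)
cr=im[y0:y0+150,x0:x0+200];g=cv2.cvtColor(cr,6);m=(g<45).astype(np.uint8)
n,l,s,ce=cv2.connectedComponentsWithStats(m);
for k in range(1,n):
    if s[k,4]>60:
        cc=max(cv2.findContours((l==k).astype(np.uint8),0,1)[0],key=cv2.contourArea);q=cv2.boxPoints(cv2.minAreaRect(cc))
        P=np.array([onz(p+[x0,y0],i,.138)[:2] for p in q]);e=P[1]-P[0];f=P[2]-P[1]
        print(s[k],P.mean(0).round(4),np.linalg.norm(e).round(4),np.degrees(np.arctan2(e[1],e[0])).round(1),np.linalg.norm(f).round(4),np.degrees(np.arctan2(f[1],f[0])).round(1))
cv2.imwrite("pics/n1.png",cv2.resize(cr,(800,600),interpolation=2))
E
```

```text
[319.77786729 245.25662348]
[ 79  54  45  32 349] [0.4894 0.0793] 0.0327 -160.4 0.0121 108.9
[ 28 122  17  28 317] [0.5428 0.1239] 0.0117 173.3 0.0219 80.4
[163 122  18  28 319] [0.4438 0.1358] 0.0124 173.0 0.0219 86.8
[  0 134  21  16 176] [0.5628 0.1265] 0.019 -127.8 0.0082 140.2
[188 134  12  16 112] [0.426  0.1418] 0.0061 -155.8 0.0153 112.6
```

View pics/n1.png

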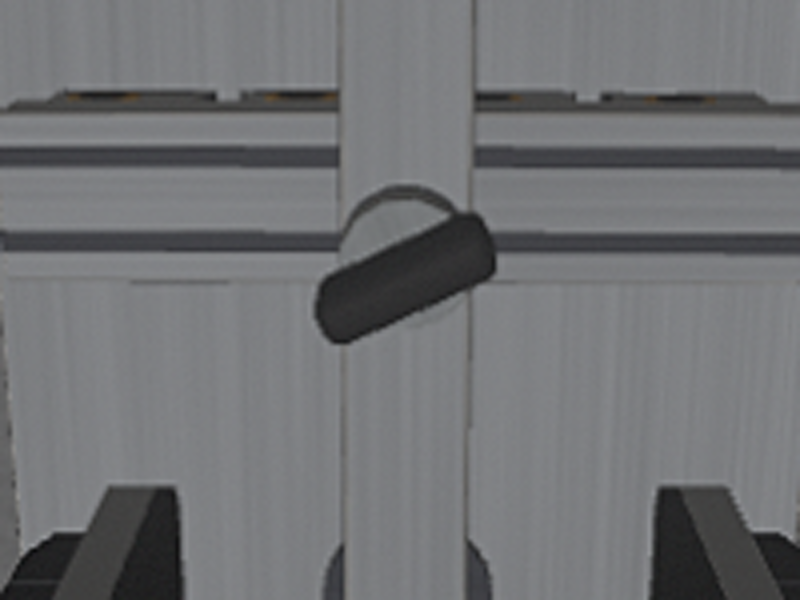

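Emit:
play_rows(increments=[{"slide": [0, 0, 0], "angular": [0, 0, -45], "fingers": 5}, {"slide": [0, 0, 0], "angular": [0, 0, -89.8], "fingers": 5}, {"slide": [0, 0, 0], "angular": [0, 0, -89.8], "fingers": 5}, {"slide": [0, 0, 0], "angular": [0, 0, -89.8], "fingers": 5}, {"slide": [0, 0, 0], "angular": [0, 0, -89.8], "fingers": 5}, {"slide": [0, 0, 0], "angular": [0, 0, -89.8], "fingers": 5}, {"slide": [0, 0, 0], "angular": [0, 0, -89.8], "fingers": 5}, {"slide": [0, 0, 0], "angular": [0, 0, -89.8], "fingers": 5}])

```text
time: 41.48
tool_pos: [0.4878, 0.0829, 0.2387]
tcp_rot: [3.127, -0.288, -0.002]
ft_force: [-0.0, -0.8, -0.4]
finger_gap: 0.0501
```

Emit:
play_rows(increments=[{"slide": [0, 0, 0], "angular": [0, 0, -7], "fingers": 5}, {"slide": [0, 0, 0], "angular": [0, 0, -7], "fingers": 5}])

```text
time: 41.72
tool_pos: [0.4879, 0.083, 0.2389]
tcp_rot: [3.139, -0.108, -0.002]
ft_force: [0.1, -0.9, 0.3]
finger_gap: 0.0503
```

Emit:
play_rows(increments=[{"slide": [6.2, 0, 0], "angular": [0, -10, 0], "fingers": 5}, {"slide": [6.2, 0, 5], "angular": [0, -20, 0], "fingers": 5}, {"slide": [6.2, 0, 7.9], "angular": [0, -30, 0], "fingers": 5}, {"slide": [6.2, 0, 7.9], "angular": [0, -30, 0], "fingers": 5}, {"slide": [6.2, 0, 7.9], "angular": [0, -30, 0], "fingers": 5}, {"slide": [6.2, 0, 7.9], "angular": [0, -30, 0], "fingers": 5}])

```text
time: 42.48
tool_pos: [0.5506, 0.0793, 0.1648]
tcp_rot: [-3.019, 0.101, 0.795]
ft_force: [-0.5, 0.3, 1.3]
finger_gap: 0.0498
```

```bash
cat >> h.py <<'E'
def footview(fn):
    i=camera_info("wrist");im=camera("wrist");cv2.imwrite(fn,im[:,:,::-1])
    g=cv2.cvtColor(im,cv2.COLOR_RGB2GRAY).astype(float)
    b=lambda u,v,z:(.4899+u*np.cos(np.radians(-6.96))-v*np.sin(np.radians(-6.96)),.0835+u*np.sin(np.radians(-6.96))+v*np.cos(np.radians(-6.96)),z)
    for v in(-.003,0,.003):
        pts=proj([b(.013,v,.108),b(.013,v,.088),b(.014,v,.068),b(.014,v,.063),b(.014,v,.058),b(.095,v,.058),b(.095,v,.038)],i)
        print(v,pts.round(1).tolist())
    c=int(round(proj([b(.014,0,.07)],i)[0,0])); r0=int(proj([b(.013,0,.108)],i)[0,1])-12
    print(c,r0,g[r0:r0+90,c-1:c+2].mean(1).astype(int).tolist())
E
python3 - <<'E'
from h import *
st();footview("pics/f1.png")
E
```

```text
t 42.48 p [0.5506 0.0793 0.1648] rv [-3.019  0.101  0.795] f [-0.5  0.3  1.3] g 0.0498
-0.003 [[328.1, 277.6], [327.9, 254.4], [327.8, 232.7], [327.7, 227.9], [327.7, 223.1], [336.6, 119.4], [335.8, 104.0]]
0 [[323.4, 277.4], [323.4, 254.2], [323.5, 232.5], [323.5, 227.7], [323.6, 223.0], [331.4, 119.1], [330.9, 103.8]]
0.003 [[318.7, 277.3], [319.0, 254.1], [319.3, 232.3], [319.4, 227.5], [319.5, 222.8], [326.2, 118.8], [326.0, 103.5]]
324 265 [85, 84, 84, 84, 83, 84, 85, 85, 86, 108, 121, 77, 43, 47, 56, 74, 78, 78, 78, 78, 78, 80, 79, 79, 78, 82, 116, 112, 97, 76, 48, 31, 31, 33, 34, 34, 34, 35, 32, 35, 33, 33, 33, 32, 34, 33, 32, 33, 33, 34, 33, 32, 32, 36, 34, 35, 35, 35, 35, 35, 35, 35, 34, 35, 34, 34, 34, 33, 31, 32, 42, 61, 83, 99, 108, 109, 111, 104, 107, 107, 111, 110, 108, 107, 73, 62, 90, 109, 109, 109]
```

```bash
python3 - <<'E'
import cv2,numpy as np
g=cv2.imread("pics/f1.png",0).astype(int)
for c in(312,318,324,330,336): print(c,g[195:290,c-1:c+2].mean(1).astype(int).tolist())
for r in(227,232,236,240,246): print(r,g[r,290:360].tolist())
E
```

```text
312 [75, 73, 77, 79, 79, 78, 78, 81, 82, 83, 83, 82, 81, 85, 86, 87, 87, 85, 90, 91, 91, 91, 91, 90, 95, 96, 95, 95, 100, 103, 101, 102, 101, 104, 104, 82, 51, 42, 43, 45, 44, 47, 49, 48, 49, 48, 49, 49, 48, 48, 48, 48, 48, 48, 46, 47, 47, 44, 48, 80, 84, 81, 81, 80, 82, 82, 82, 82, 84, 83, 84, 84, 84, 82, 82, 85, 85, 83, 93, 116, 137, 144, 127, 74, 41, 43, 56, 68, 72, 71, 72, 73, 70, 46, 33]
318 [138, 138, 138, 138, 137, 137, 138, 137, 138, 137, 138, 138, 138, 137, 137, 136, 137, 136, 136, 136, 135, 137, 135, 136, 136, 136, 135, 135, 136, 135, 135, 136, 143, 92, 40, 42, 44, 45, 45, 47, 50, 49, 48, 48, 48, 48, 48, 47, 46, 51, 55, 61, 62, 61, 62, 60, 61, 63, 65, 78, 84, 81, 80, 80, 83, 82, 83, 82, 85, 84, 84, 83, 83, 83, 83, 85, 85, 84, 90, 112, 145, 98, 44, 44, 48, 70, 76, 74, 75, 75, 76, 79, 52, 32, 34]
324 [139, 138, 138, 138, 138, 137, 137, 137, 137, 136, 136, 136, 136, 136, 135, 136, 135, 135, 135, 135, 134, 134, 135, 135, 135, 133, 133, 133, 133, 132, 134, 138, 107, 57, 39, 44, 44, 45, 46, 49, 49, 47, 49, 48, 49, 47, 47, 45, 62, 79, 82, 81, 79, 80, 81, 79, 80, 80, 80, 75, 80, 81
[... 1868 characters left out ...]
113, 124, 133, 132, 131, 131, 131, 131, 131, 131, 130, 132, 132]
240 [139, 137, 138, 139, 141, 113, 113, 132, 136, 136, 133, 133, 135, 138, 112, 59, 35, 44, 49, 50, 48, 48, 49, 47, 49, 49, 48, 48, 50, 48, 50, 47, 48, 49, 46, 47, 46, 49, 48, 50, 48, 50, 46, 48, 47, 49, 49, 47, 47, 45, 39, 51, 121, 137, 133, 133, 134, 128, 132, 134, 135, 134, 134, 136, 133, 133, 134, 134, 132, 134]
246 [133, 133, 133, 134, 137, 112, 111, 131, 136, 133, 132, 132, 134, 137, 139, 90, 39, 48, 49, 46, 46, 48, 48, 48, 46, 48, 48, 45, 64, 74, 76, 78, 80, 81, 80, 82, 84, 83, 67, 50, 46, 47, 46, 46, 49, 48, 48, 48, 48, 46, 44, 46, 118, 137, 135, 134, 110, 123, 134, 133, 134, 132, 131, 132, 133, 133, 132, 132, 132, 132]
```

```bash
cat >> h.py <<'E'
def Rt(yaw,tilt=0): # tool down with yaw, then turn about own y by tilt (deg)
    a=np.radians(yaw); M=np.array([[np.cos(a),np.sin(a),0],[np.sin(a),-np.cos(a),0],[0,0,-1.]])
    return R.from_matrix(M)*R.from_rotvec([0,np.radians(tilt),0])
def rel(pos,Rg):
    s=st(); r0=R.from_rotvec(s["tcp_rot"]); print("slide",(r0.inv().apply(np.array(pos)-s["tool_pos"])*100).round(2).tolist(),"ang",np.degrees((r0.inv()*Rg).as_rotvec()).round(1).tolist())
E
python3 - <<'E'
from h import *
rel((.4897,.0828,.2),Rt(19.6)); rel((.56,.08,.2),Rt(-7))
E
```

```text
t 42.52 p [0.5504 0.0795 0.1649] rv [-3.018  0.1    0.795] f [-0.5  0.1  0.5] g 0.0504
slide [-7.01, 0.07, -0.06] ang [-6.1, 29.1, -22.9]
t 42.52 p [0.5504 0.0795 0.1649] rv [-3.018  0.1    0.795] f [-0.5  0.1  0.5] g 0.0504
slide [-0.89, -0.13, -3.52] ang [0.7, 29.5, 3.1]
```

Emit:
play_rows(increments=[{"slide": [-1, -0.1, -3.5], "angular": [-2, 9.5, -6], "fingers": 5}, {"slide": [-5, 0, -2.5], "angular": [-4, 19, -15], "fingers": 5}, {"slide": [-7, 0.1, -0.1], "angular": [-6.1, 29.1, -22.9], "fingers": 5}, {"slide": [-7, 0.1, -0.1], "angular": [-6.1, 29.1, -22.9], "fingers": 5}, {"slide": [-7, 0.1, -0.1], "angular": [-6.1, 29.1, -22.9], "fingers": 5}, {"slide": [-7, 0.1, -0.1], "angular": [-6.1, 29.1, -22.9], "fingers": 5}, {"slide": [-7, 0.1, -0.1], "angular": [-6.1, 29.1, -22.9], "fingers": 5}])

```text
time: 43.4
tool_pos: [0.4905, 0.0824, 0.1968]
tcp_rot: [-3.095, -0.532, 0.014]
ft_force: [0.5, 0.6, 0.3]
finger_gap: 0.05
```

```bash
python3 - <<'E'
from h import *
rel((.4897,.0828,.114),Rt(19.6))
i=camera_info("wrist");im=camera("wrist")
for x in place_of("nut_grip","wrist")[:2]: print(x["point"],x["score"],onz(x["point"],i,.128).round(4))
E
```

```text
t 43.4 p [0.4905 0.0824 0.1968] rv [-3.095 -0.532  0.014] f [0.5 0.6 0.3] g 0.05
slide [0.01, -0.05, 8.28] ang [-0.1, 0.5, -0.1]
[320.9, 257.5] 0.63 [0.4901 0.0833 0.128 ]
```

Nut confirmed at (0.490, 0.083). Descend and grip.

Emit:
play_rows(increments=[{"slide": [0, -0.05, 4], "angular": [0, 0.5, 0], "fingers": 4}, {"slide": [0, -0.05, 7], "angular": [0, 0.5, 0], "fingers": 4}, {"slide": [0, -0.05, 8.2], "angular": [0, 0.5, 0], "fingers": 4}, {"slide": [0, -0.05, 8.2], "angular": [0, 0.5, 0], "fingers": 3}, {"slide": [0, -0.05, 8.2], "angular": [0, 0.5, 0], "fingers": 2}, {"slide": [0, -0.05, 8.2], "angular": [0, 0.5, 0], "fingers": 1.4}, {"slide": [0, -0.05, 8.2], "angular": [0, 0.5, 0], "fingers": 0.5}, {"slide": [0, -0.05, 8.2], "angular": [0, 0.5, 0], "fingers": 0.5}], newtons=30)

```text
time: 44.5
tool_pos: [0.4895, 0.083, 0.1152]
tcp_rot: [-3.093, -0.534, -0.003]
ft_force: [1.5, 2.1, 0.3]
finger_gap: 0.0232
```

Emit:
play_rows(increments=[{"slide": [0, 0, 0], "angular": [0, 0, 0], "fingers": 0.5}, {"slide": [0, 0, 0], "angular": [0, 0, 0], "fingers": 0.5}])

```text
time: 44.75
tool_pos: [0.4894, 0.0829, 0.115]
tcp_rot: [-3.093, -0.534, -0.002]
ft_force: [1.4, 3.0, 0.8]
finger_gap: 0.0234
```

Emit:
play_rows(increments=[{"slide": [0, 0, 0], "angular": [0, 0, 0], "fingers": 3.5}, {"slide": [0, 0, 0], "angular": [0, 0, 0], "fingers": 3.5}, {"slide": [0, 0, -0.7], "angular": [0, 0, 0], "fingers": 3.5}, {"slide": [0, 0, -0.7], "angular": [0, 0, 0], "fingers": 2.5}, {"slide": [0, 0, -0.7], "angular": [0, 0, 0], "fingers": 1.4}, {"slide": [0, 0, -0.7], "angular": [0, 0, 0], "fingers": 0.5}, {"slide": [0, 0, -0.7], "angular": [0, 0, 0], "fingers": 0.5}, {"slide": [0, 0, -0.7], "angular": [0, 0, 0], "fingers": 0.5}], newtons=30)

```text
time: 45.75
tool_pos: [0.4892, 0.0828, 0.1216]
tcp_rot: [-3.093, -0.534, -0.001]
ft_force: [-0.4, 1.2, -0.9]
finger_gap: 0.0089
```

Emit:
play_rows(increments=[{"slide": [0, 0, -0.7], "angular": [0, 0, 0], "fingers": 0.5}])

```text
time: 45.88
tool_pos: [0.4886, 0.0837, 0.1259]
tcp_rot: [-3.091, -0.534, 0.002]
ft_force: [12.2, 5.2, -24.4]
finger_gap: 0.0088
```

Emit:
play_rows(increments=[{"slide": [0, 0, 0.6], "angular": [0, 0, 0], "fingers": 0.5}, {"slide": [0, 0, 0.6], "angular": [0, 0, 0], "fingers": 0.5}, {"slide": [0, 0, 0.6], "angular": [0, 0, 0], "fingers": 0.5}])

```text
time: 46.25
tool_pos: [0.489, 0.083, 0.1225]
tcp_rot: [-3.093, -0.534, -0.0]
ft_force: [0.6, 2.5, -3.0]
finger_gap: 0.009
```

```bash
python3 - <<'E'
from h import *
rel((.4899,.0833,.122),Rt(18.5));bridge()
E
```

```text
t 46.25 p [0.489  0.083  0.1225] rv [-3.093 -0.534 -0.   ] f [ 0.6  2.5 -3. ] g 0.009
slide [0.09, 0.0, 0.05] ang [-0.2, -0.0, 1.1]
scene lever_pivot [0.464, -0.047] -0.038 0.6
scene beam_end [0.469, -0.043] -0.021 0.67
side lever_pivot [0.475, -0.041] 0.001 0.46
side beam_end [0.482, 0.024] -0.003 0.69
```

Emit:
play_rows(increments=[{"slide": [0, 0, 0], "angular": [0, 0, 8], "fingers": 0.5}, {"slide": [0, 0, 0], "angular": [0, 0, 16], "fingers": 0.5}, {"slide": [0, 0, 0], "angular": [0, 0, 24], "fingers": 0.5}, {"slide": [0, 0, 0], "angular": [0, 0, 32], "fingers": 0.5}, {"slide": [0, 0, 0], "angular": [0, 0, 40], "fingers": 0.5}, {"slide": [0, 0, 0], "angular": [0, 0, 48], "fingers": 0.5}, {"slide": [0, 0, 0], "angular": [0, 0, 56], "fingers": 0.5}, {"slide": [0, 0, 0], "angular": [0, 0, 60], "fingers": 0.5}], newtons=40)

```text
time: 47.55
tool_pos: [0.4892, 0.084, 0.1225]
tcp_rot: [-2.943, 1.087, 0.002]
ft_force: [0.4, 8.2, -4.4]
finger_gap: 0.0084
```

```bash
python3 - <<'E'
from h import *
rel((.4899,.0833,.122),Rt(-40.4));s=get_state();print(s["wrist_torque"])
E
```

```text
t 47.55 p [0.4892 0.084  0.1225] rv [-2.943e+00  1.087e+00  2.000e-03] f [ 0.4  8.2 -4.4] g 0.0084
slide [0.09, 0.01, 0.05] ang [-0.2, 0.2, -0.1]
[ 2.8965     -0.2943912   0.12549444]
```

Emit:
play_rows(increments=[{"slide": [0, 0, 0], "angular": [0, 0, 8], "fingers": 0.5}, {"slide": [0, 0, 0], "angular": [0, 0, 16], "fingers": 0.5}, {"slide": [0, 0, 0], "angular": [0, 0, 24], "fingers": 0.5}, {"slide": [0, 0, 0], "angular": [0, 0, 32], "fingers": 0.5}, {"slide": [0, 0, 0], "angular": [0, 0, 38], "fingers": 0.5}, {"slide": [0, 0, 0], "angular": [0, 0, 38], "fingers": 0.5}, {"slide": [0, 0, 0], "angular": [0, 0, 38], "fingers": 0.5}])

```text
time: 48.42
tool_pos: [0.4897, 0.0843, 0.1225]
tcp_rot: [-2.431, 1.982, 0.003]
ft_force: [3.3, 8.8, -4.9]
finger_gap: 0.0089
```

Emit:
play_rows(increments=[{"slide": [0, 0, 0], "angular": [0, 0, 0], "fingers": 3.5}, {"slide": [0, 0, 0], "angular": [0, 0, 0], "fingers": 3.5}, {"slide": [0, 0, 0], "angular": [0, 0, 0], "fingers": 3.5}, {"slide": [0, 0, -4], "angular": [0, 0, 0], "fingers": 3.5}, {"slide": [0, 0, -9], "angular": [0, 0, 0], "fingers": 5}, {"slide": [0, 0, -11.7], "angular": [0, 0, 0], "fingers": 5}, {"slide": [0, 0, -11.7], "angular": [0, 0, 0], "fingers": 5}])

```text
time: 49.3
tool_pos: [0.49, 0.0822, 0.2424]
tcp_rot: [-2.43, 1.983, -0.002]
ft_force: [0.1, 0.2, -0.6]
finger_gap: 0.0501
```

```bash
python3 - <<'E'
from h import *
rel((.4879,.083,.2389),Rt(-4));bridge()
E
```

```text
t 49.3 p [0.49   0.0822 0.2424] rv [-2.430e+00  1.983e+00 -2.000e-03] f [ 0.1  0.2 -0.6] g 0.0501
slide [-0.12, 0.19, 0.35] ang [-0.3, -0.0, -74.4]
scene beam_end [0.463, -0.044] -0.045 0.6
side lever_pivot [0.474, -0.038] -0.003 0.7
side beam_end [0.473, -0.038] -0.007 0.81
```

Back to the same oblique view.

Emit:
play_rows(increments=[{"slide": [-0.1, 0.2, 0.3], "angular": [0, 0, -74.4], "fingers": 5}, {"slide": [-0.1, 0.2, 0.3], "angular": [0, 0, -74.4], "fingers": 5}, {"slide": [-0.1, 0.2, 0.3], "angular": [0, 0, -74.4], "fingers": 5}, {"slide": [-0.1, 0.2, 0.3], "angular": [0, 0, -74.4], "fingers": 5}, {"slide": [-0.1, 0.2, 0.3], "angular": [0, 0, -74.4], "fingers": 5}, {"slide": [-0.1, 0.2, 0.3], "angular": [0, 0, -74.4], "fingers": 5}, {"slide": [-0.1, 0.2, 0.3], "angular": [0, 0, -74.4], "fingers": 5}, {"slide": [-0.1, 0.2, 0.3], "angular": [0, 0, -74.4], "fingers": 5}])

```text
time: 50.6
tool_pos: [0.4868, 0.0828, 0.236]
tcp_rot: [-3.138, 0.112, 0.002]
ft_force: [0.3, -0.3, 0.5]
finger_gap: 0.05
```

Emit:
play_rows(increments=[{"slide": [6.2, 0, 0], "angular": [0, -10, 0], "fingers": 5}, {"slide": [6.2, 0, 5], "angular": [0, -20, 0], "fingers": 5}, {"slide": [6.2, 0, 7.9], "angular": [0, -30, 0], "fingers": 5}, {"slide": [6.2, 0, 7.9], "angular": [0, -30, 0], "fingers": 5}, {"slide": [6.2, 0, 7.9], "angular": [0, -30, 0], "fingers": 5}, {"slide": [6.2, 0, 7.9], "angular": [0, -30, 0], "fingers": 5}])

```text
time: 51.35
tool_pos: [0.5494, 0.0789, 0.1617]
tcp_rot: [-3.016, 0.104, 0.795]
ft_force: [-0.5, 0.3, 0.9]
finger_gap: 0.0502
```

```bash
python3 - <<'E'
from h import *
st();footview("pics/f2.png")
g=cv2.imread("pics/f2.png",0).astype(int)
for c in(312,318,324,330,336): print(c,g[195:290,c-1:c+2].mean(1).astype(int).tolist())
E
```

```text
t 51.35 p [0.5494 0.0789 0.1617] rv [-3.016  0.104  0.795] f [-0.5  0.3  0.9] g 0.0502
-0.003 [[327.9, 280.4], [327.7, 256.7], [327.7, 234.6], [327.7, 229.7], [327.6, 224.9], [336.3, 120.1], [335.6, 104.5]]
0 [[323.1, 280.2], [323.3, 256.5], [323.4, 234.4], [323.5, 229.5], [323.5, 224.7], [331.0, 119.8], [330.6, 104.2]]
0.003 [[318.3, 280.0], [318.8, 256.4], [319.2, 234.3], [319.3, 229.3], [319.3, 224.6], [325.7, 119.5], [325.7, 103.9]]
323 268 [85, 85, 83, 84, 84, 84, 87, 84, 95, 120, 107, 64, 44, 47, 63, 75, 77, 76, 77, 78, 78, 79, 80, 80, 77, 84, 117, 128, 127, 126, 126, 126, 130, 119, 59, 27, 33, 32, 34, 32, 32, 32, 34, 32, 32, 32, 31, 31, 30, 32, 32, 30, 30, 30, 31, 32, 34, 35, 37, 34, 35, 35, 34, 33, 25, 43, 117, 107, 105, 109, 111, 108, 106, 108, 110, 109, 106, 108, 108, 109, 110, 110, 107, 50, 68, 108, 110, 107, 108, 114]
312 [79, 79, 81, 83, 83, 83, 82, 82, 86, 88, 88, 87, 88, 86, 90, 93, 92, 91, 92, 91, 91, 95, 97, 98, 96, 96, 101, 103, 103, 102, 103, 104, 106, 73, 43, 43, 44, 44, 44, 48, 49, 49, 49, 49, 49, 49, 49, 48, 48, 48, 48, 47, 48, 47, 48, 47, 47, 44, 46, 100, 118, 
[... 1086 characters left out ...]
135, 136, 135, 135, 135, 135, 136, 136, 137, 141, 115, 63, 40, 43, 45, 46, 48, 48, 50, 50, 48, 49, 49, 48, 48, 49, 46, 46, 49, 48, 47, 48, 47, 46, 49, 60, 65, 68, 67, 74, 70, 80, 83, 82, 80, 82, 82, 82, 83, 84, 85, 85, 85, 84, 83, 83, 83, 84, 85, 85, 86, 108, 142, 105, 53, 43, 46, 65, 77, 79, 78, 79, 79, 79]
336 [96, 98, 91, 90, 86, 84, 85, 80, 79, 81, 78, 77, 78, 77, 72, 72, 73, 71, 70, 71, 71, 71, 72, 72, 72, 73, 72, 72, 73, 74, 73, 73, 74, 74, 66, 53, 44, 44, 45, 45, 46, 48, 49, 49, 49, 49, 49, 48, 49, 48, 48, 48, 48, 48, 47, 44, 49, 70, 85, 99, 103, 93, 82, 81, 80, 80, 80, 82, 82, 83, 82, 84, 84, 85, 84, 84, 84, 83, 84, 85, 84, 84, 101, 129, 140, 141, 115, 69, 47, 45, 61, 75, 78, 78, 77]
```

```bash
python3 - <<'E'
from h import *
rel((.50,.04,.25),Rt(-97))
for n in("scene","side"):
    camera(n);print(n,place_of("lever_grip",n)[:2],place_of("lever_pivot",n)[:1])
print(bp(.205,0),bp(.255,0))
E
```

```text
t 51.4 p [0.5492 0.0791 0.1618] rv [-3.015  0.104  0.795] f [0.2 1.  0. ] g 0.0499
slide [-8.39, 4.21, -5.4] ang [23.7, 22.9, 90.8]
scene [] []
side [{'point': [326.3, 222.4], 'score': 0.44}] [{'point': [323.1, 236.2], 'score': 0.69}]
((0.48015884090492167, 0.004110646925169575), -96.96) ((0.4741000216134391, -0.045520902605276914), -96.96)
```

Emit:
play_rows(increments=[{"slide": [0, 0, -6], "angular": [2.4, 2.3, 9], "fingers": 0}, {"slide": [-4, 2, -5.4], "angular": [4.8, 4.6, 18], "fingers": 0}, {"slide": [-8.4, 4.2, -5.4], "angular": [23.7, 22.9, 90.8], "fingers": 0}, {"slide": [-8.4, 4.2, -5.4], "angular": [23.7, 22.9, 90.8], "fingers": 0}, {"slide": [-8.4, 4.2, -5.4], "angular": [23.7, 22.9, 90.8], "fingers": 0}, {"slide": [-8.4, 4.2, -5.4], "angular": [23.7, 22.9, 90.8], "fingers": 0}, {"slide": [-8.4, 4.2, -5.4], "angular": [23.7, 22.9, 90.8], "fingers": 0}, {"slide": [-8.4, 4.2, -5.4], "angular": [23.7, 22.9, 90.8], "fingers": 0}])

```text
time: 52.7
tool_pos: [0.5001, 0.0396, 0.2468]
tcp_rot: [2.309, -2.123, -0.125]
ft_force: [-1.0, -0.4, 0.2]
finger_gap: 0.0003
```

Emit:
play_rows(increments=[{"slide": [0, 0, 0], "angular": [0, 0, 10], "fingers": 0}, {"slide": [0, 0, 0], "angular": [0, 0, 10], "fingers": 0}])

```text
time: 52.95
tool_pos: [0.5, 0.04, 0.2466]
tcp_rot: [2.12, -2.302, -0.127]
ft_force: [-0.0, 0.4, 0.5]
finger_gap: 0.0003
```

```bash
python3 - <<'E'
from h import *
rel((*bp(.205,0)[0],.25),Rt(-97))
im=camera("wrist");i=camera_info("wrist");cv2.imwrite("pics/w11.png",im[:,:,::-1])
for q,z in(("lever_pivot",.12),("lever_grip",.182),("beam_end",.098)):
    for x in place_of(q,"wrist")[:2]: print(q,x["point"],round(x["score"],2),onz(x["point"],i,z).round(4))
E
```

```text
t 52.95 p [0.5    0.04   0.2466] rv [ 2.12  -2.302 -0.127] f [-0.   0.4  0.5] g 0.0003
slide [3.72, 1.7, -0.41] ang [3.9, 2.7, 2.3]
lever_pivot [340.5, 106.5] 0.89 [ 0.473  -0.0446  0.12  ]
lever_grip [352.8, 95.9] 0.65 [ 0.4733 -0.048   0.182 ]
lever_grip [327.1, 282.7] 0.46 [0.4949 0.0581 0.182 ]
beam_end [335.3, 104.8] 0.86 [ 0.4743 -0.0465  0.098 ]
```

Emit:
play_rows(increments=[{"slide": [3.7, 1.7, -0.4], "angular": [3.9, 2.7, 2.3], "fingers": 0}, {"slide": [3.7, 1.7, -0.4], "angular": [3.9, 2.7, 2.3], "fingers": 0}, {"slide": [3.7, 1.7, -0.4], "angular": [3.9, 2.7, 2.3], "fingers": 0}])

```text
time: 53.52
tool_pos: [0.4805, 0.0044, 0.2497]
tcp_rot: [2.08, -2.354, 0.0]
ft_force: [0.5, 0.5, 1.1]
finger_gap: 0.0003
```

```bash
python3 - <<'E'
from h import *
s=.055
T=[(*bp(.21,0)[0],.19,-96.96),(*bp(.21,0)[0],.177,-96.96)]
for f in(0,.2,.4,.6,.8,1.0,1.15,1.3,1.4,1.5):
    r=.255+s*np.sin(f)-.005*np.cos(f)-.008; z=.12-.007*f/1.5+s*np.cos(f)+.005*np.sin(f); T.append((*bp(r,0)[0],z,-96.96))
go(*T)
E
```

```text
t 53.52 p [0.4805 0.0044 0.2497] rv [ 2.08  -2.354  0.   ] f [0.5 0.5 1.1] g 0.0003
yaw -97.1
slide [0.54, 0.03, 5.97] ang z -0.1
slide [0.54, 0.03, 7.27] ang z -0.1
slide [3.74, 0.02, 7.47] ang z -0.1
slide [4.84, 0.02, 7.57] ang z -0.1
slide [5.92, 0.02, 7.9] ang z -0.1
slide [6.93, 0.02, 8.43] ang z -0.1
slide [7.83, 0.01, 9.15] ang z -0.1
slide [8.59, 0.01, 10.04] ang z -0.1
slide [9.05, 0.01, 10.8] ang z -0.1
slide [9.4, 0.01, 11.62] ang z -0.1
slide [9.57, 0.01, 12.2] ang z -0.1
slide [9.69, 0.01, 12.78] ang z -0.1
```

Emit:
play_rows(increments=[{"slide": [0.5, 0, 6], "angular": [0, 0, 0], "fingers": 0}, {"slide": [0.5, 0, 7.3], "angular": [0, 0, 0], "fingers": 0}, {"slide": [2.5, 0, 7.4], "angular": [0, 0, 0], "fingers": 0}, {"slide": [3.7, 0, 7.5], "angular": [0, 0, 0], "fingers": 0}, {"slide": [4.8, 0, 7.6], "angular": [0, 0, 0], "fingers": 0}, {"slide": [5.9, 0, 7.9], "angular": [0, 0, 0], "fingers": 0}, {"slide": [6.9, 0, 8.4], "angular": [0, 0, 0], "fingers": 0}])

```text
time: 54.4
tool_pos: [0.4723, -0.0647, 0.1661]
tcp_rot: [-2.079, 2.355, -0.003]
ft_force: [2.4, 1.7, 1.2]
finger_gap: 0.0002
```

```bash
python3 - <<'E'
from h import *
s=.055
T=[]
for f in(.8,.9,1.0,1.15,1.3,1.4,1.5):
    r=.255+s*np.sin(f)-.005*np.cos(f)-.008; z=.12-.007*f/1.5+s*np.cos(f)+.005*np.sin(f); T.append((*bp(r,0)[0],z,-96.96))
go(*T)
im=camera("wrist");i=camera_info("wrist");cv2.imwrite("pics/w12.png",im[:,:,::-1])
print([(x["point"],x["score"]) for x in place_of("lever_grip","wrist")[:2]],proj([(*bp(.255+.062*np.sin(.6),0)[0],.117+.062*np.cos(.6))],i))
E
```

```text
t 54.4 p [ 0.4723 -0.0647  0.1661] rv [-2.079  2.355 -0.003] f [2.4 1.7 1.2] g 0.0002
yaw -97.1
slide [0.87, 0.06, 0.8] ang z -0.2
slide [1.27, 0.05, 1.22] ang z -0.2
slide [1.63, 0.05, 1.69] ang z -0.2
slide [2.09, 0.05, 2.45] ang z -0.2
slide [2.44, 0.05, 3.27] ang z -0.2
slide [2.61, 0.05, 3.84] ang z -0.2
slide [2.72, 0.05, 4.43] ang z -0.2
[([323.3, 276.6], 0.85)] [[323.41411827 280.62830816]]
```

Lever is at about 0.6 rad and following. Continue down.

Emit:
play_rows(increments=[{"slide": [0.9, 0, 0.8], "angular": [0, 0, 0], "fingers": 0}, {"slide": [1.3, 0, 1.2], "angular": [0, 0, 0], "fingers": 0}, {"slide": [1.6, 0, 1.7], "angular": [0, 0, 0], "fingers": 0}, {"slide": [2.1, 0, 2.4], "angular": [0, 0, 0], "fingers": 0}, {"slide": [2.4, 0, 3.3], "angular": [0, 0, 0], "fingers": 0}, {"slide": [2.6, 0, 3.8], "angular": [0, 0, 0], "fingers": 0}, {"slide": [2.7, 0, 4.2], "angular": [0, 0, 0], "fingers": 0}, {"slide": [2.7, 0, 4.2], "angular": [0, 0, 0], "fingers": 0}])

```text
time: 55.5
tool_pos: [0.4684, -0.0912, 0.1234]
tcp_rot: [2.078, -2.354, 0.001]
ft_force: [1.0, -0.3, 2.6]
finger_gap: 0.0001
```

Emit:
play_rows(increments=[{"slide": [0, 0, 0.3], "angular": [0, 0, 0], "fingers": 0}, {"slide": [0, 0, 0.5], "angular": [0, 0, 0], "fingers": 0}, {"slide": [0, 0, 0.5], "angular": [0, 0, 0], "fingers": 0}])

```text
time: 55.88
tool_pos: [0.4687, -0.0915, 0.1197]
tcp_rot: [2.078, -2.355, 0.003]
ft_force: [-1.1, -1.0, 7.7]
finger_gap: 0.0001
```

Emit:
play_rows(increments=[{"slide": [0, 0, 0.2], "angular": [0, 0, 0], "fingers": 0}, {"slide": [0, 0, 0.3], "angular": [0, 0, 0], "fingers": 0}, {"slide": [0, 0, 0.3], "angular": [0, 0, 0], "fingers": 0}])

```text
time: 56.25
tool_pos: [0.469, -0.0917, 0.1178]
tcp_rot: [2.079, -2.355, 0.005]
ft_force: [-2.1, -1.1, 11.5]
finger_gap: 0.0001
```

Emit:
play_rows(increments=[{"slide": [0, 0, -3], "angular": [0, 0, 0], "fingers": 0}, {"slide": [0, 0, -9], "angular": [0, 0, 0], "fingers": 0}, {"slide": [-6, 0, -14], "angular": [0, 0, 0], "fingers": 0}, {"slide": [-10, 0, -14], "angular": [0, 0, 0], "fingers": 0}, {"slide": [-10, 0, -14], "angular": [0, 0, 0], "fingers": 0}, {"slide": [-10, 0, -14], "angular": [0, 0, 0], "fingers": 0}])

```text
time: 57.0
tool_pos: [0.4805, 0.0084, 0.2546]
tcp_rot: [2.078, -2.352, -0.0]
ft_force: [-0.5, 0.3, 0.1]
finger_gap: 0.0002
```

```bash
python3 - <<'E'
from h import *
st()
im=camera("wrist");i=camera_info("wrist");cv2.imwrite("pics/w13.png",im[:,:,::-1])
for q,z in(("lever_pivot",.113),("lever_grip",.116),("beam_end",.091),("nut_grip",.12)):
    for x in place_of(q,"wrist")[:1]: print(q,x["point"],round(x["score"],2),onz(x["point"],i,z).round(4))
L=cut_out("lever_grip","wrist")
if L: print(L[0]["bbox"],L[0]["score"],proj([(*bp(.255,0)[0],.118),(*bp(.332,0)[0],.118)],i).round(0).tolist())
bridge()
a=camera("scene");A=a[235:385,270:420];b=camera("side");Bm=b[180:290,270:390]
o=np.hstack([cv2.resize(im[:,90:550],(800,600))[:400,:],]) 
A=cv2.resize(A,(400,400),interpolation=2);Bm=cv2.resize(Bm,(400,367),interpolation=2);Bm=cv2.copyMakeBorder(Bm,0,33,0,0,0)
W=cv2.resize(im[0:240,170:470],(250,200));W=cv2.copyMakeBorder(W,0,0,0,550,0)
cv2.imwrite("pics/fin.png",np.vstack([np.hstack([A,Bm]),W])[:,:,::-1])
E
```

```text
t 57.0 p [0.4805 0.0084 0.2546] rv [ 2.078 -2.352 -0.   ] f [-0.5  0.3  0.1] g 0.0002
lever_pivot [322.7, 160.6] 0.79 [ 0.4739 -0.0464  0.113 ]
lever_grip [322.9, 70.7] 0.88 [ 0.4658 -0.1094  0.116 ]
beam_end [317.4, 155.1] 0.61 [ 0.4778 -0.05    0.091 ]
[314.7, 50.4, 329.6, 173.0] 0.6 [[323.0, 162.0], [322.0, 51.0]]
scene lever_pivot [0.464, -0.111] -0.007 0.72
scene beam_end [0.474, -0.036] -0.007 0.77
side lever_pivot [0.474, -0.047] -0.001 0.74
side beam_end [0.473, -0.049] -0.001 0.75
```

View pics/fin.png

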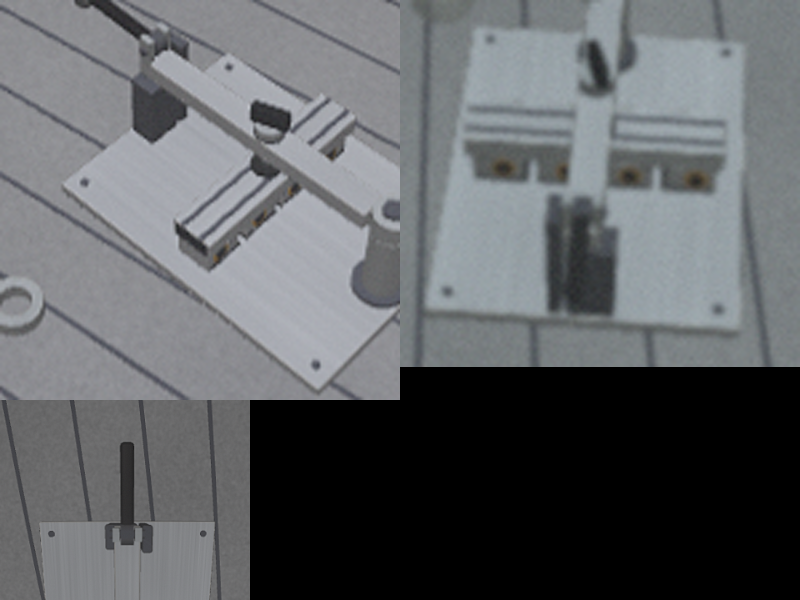

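```bash
python3 - <<'E'
from h import *
rel((.4879,.083,.2389),Rt(-4))
E
```

```text
t 57.7 p [0.4809 0.0082 0.2556] rv [ 2.078e+00 -2.355e+00  1.000e-03] f [0.4 0.3 0.4] g 0.0001
slide [-7.51, 0.24, 1.66] ang [0.1, -0.1, -93.1]
```

Emit:
play_rows(increments=[{"slide": [-7.5, 0.2, 1.7], "angular": [0, 0, -93], "fingers": 5}, {"slide": [-7.5, 0.2, 1.7], "angular": [0, 0, -93], "fingers": 5}, {"slide": [-7.5, 0.2, 1.7], "angular": [0, 0, -93], "fingers": 5}, {"slide": [-7.5, 0.2, 1.7], "angular": [0, 0, -93], "fingers": 5}, {"slide": [-7.5, 0.2, 1.7], "angular": [0, 0, -93], "fingers": 5}, {"slide": [-7.5, 0.2, 1.7], "angular": [0, 0, -93], "fingers": 5}, {"slide": [-7.5, 0.2, 1.7], "angular": [0, 0, -93], "fingers": 5}, {"slide": [-7.5, 0.2, 1.7], "angular": [0, 0, -93], "fingers": 5}])

```text
time: 58.7
tool_pos: [0.4882, 0.0829, 0.2385]
tcp_rot: [3.126, -0.296, -0.0]
ft_force: [0.7, -1.2, -0.8]
finger_gap: 0.0501
```

Emit:
play_rows(increments=[{"slide": [0, 0, 0], "angular": [0, 0, -6], "fingers": 5}, {"slide": [0, 0, 0], "angular": [0, 0, -6], "fingers": 5}])

```text
time: 58.95
tool_pos: [0.4883, 0.0829, 0.2385]
tcp_rot: [3.137, -0.144, -0.0]
ft_force: [-0.2, -0.6, -0.6]
finger_gap: 0.0501
```

Emit:
play_rows(increments=[{"slide": [6.2, 0, 0], "angular": [0, -10, 0], "fingers": 5}, {"slide": [6.2, 0, 5], "angular": [0, -20, 0], "fingers": 5}, {"slide": [6.2, 0, 7.9], "angular": [0, -30, 0], "fingers": 5}, {"slide": [6.2, 0, 7.9], "angular": [0, -30, 0], "fingers": 5}, {"slide": [6.2, 0, 7.9], "angular": [0, -30, 0], "fingers": 5}, {"slide": [6.2, 0, 7.9], "angular": [0, -30, 0], "fingers": 5}])

```text
time: 59.7
tool_pos: [0.5506, 0.0774, 0.1637]
tcp_rot: [-3.012, 0.136, 0.794]
ft_force: [-0.8, 0.7, 1.3]
finger_gap: 0.0501
```

```bash
python3 - <<'E'
from h import *
st();footview("pics/f3.png")
g=cv2.imread("pics/f3.png",0).astype(int)
for c in(312,318,324,330,336): print(c,g[205:290,c-1:c+2].mean(1).astype(int).tolist())
E
```

```text
t 59.7 p [0.5506 0.0774 0.1637] rv [-3.012  0.136  0.794] f [-0.8  0.7  1.3] g 0.0501
-0.003 [[326.8, 279.1], [326.6, 255.7], [326.5, 233.9], [326.4, 229.0], [326.4, 224.3], [331.8, 120.3], [331.3, 104.9]]
0 [[322.0, 279.0], [322.1, 255.6], [322.3, 233.8], [322.3, 228.9], [322.3, 224.2], [326.5, 120.2], [326.3, 104.7]]
0.003 [[317.3, 278.9], [317.7, 255.5], [318.0, 233.7], [318.1, 228.8], [318.2, 224.1], [321.3, 120.0], [321.4, 104.6]]
322 266 [83, 97, 129, 95, 51, 46, 52, 72, 78, 76, 77, 78, 79, 80, 80, 80, 76, 84, 120, 128, 126, 126, 126, 126, 130, 113, 59, 27, 33, 34, 33, 35, 33, 34, 35, 32, 35, 33, 34, 32, 33, 32, 32, 32, 34, 31, 33, 36, 37, 37, 37, 36, 35, 37, 33, 27, 60, 111, 108, 107, 109, 105, 109, 107, 109, 108, 108, 107, 107, 107, 105, 107, 107, 106, 106, 105, 106, 110, 109, 108, 107, 108, 109, 110, 73, 62, 91, 112, 108, 106]
312 [125, 126, 128, 127, 127, 127, 127, 127, 127, 126, 126, 126, 126, 126, 126, 127, 125, 126, 127, 131, 110, 63, 43, 43, 44, 44, 48, 49, 49, 48, 48, 49, 48, 47, 48, 46, 48, 48, 48, 48, 46, 45, 43, 73, 83, 82, 81, 81, 81, 83, 83, 84, 84, 84, 84, 83, 83
[... 887 characters left out ...]
, 138, 138, 138, 138, 139, 139, 139, 139, 139, 139, 139, 139, 136, 135, 139, 117, 66, 40, 45, 45, 46, 48, 48, 51, 48, 48, 49, 48, 47, 47, 48, 48, 47, 46, 46, 53, 55, 56, 55, 61, 81, 84, 81, 81, 81, 83, 82, 83, 83, 83, 85, 84, 83, 83, 83, 84, 85, 84, 93, 116, 142, 101, 51, 45, 48, 71, 79, 79, 79, 79, 79, 79, 80, 79, 77, 82, 115, 128, 127, 128, 136]
336 [74, 74, 73, 74, 73, 74, 74, 74, 73, 74, 73, 73, 73, 73, 73, 73, 72, 72, 71, 71, 71, 72, 69, 57, 44, 41, 43, 44, 47, 47, 48, 48, 48, 48, 49, 48, 48, 48, 48, 47, 46, 45, 45, 60, 82, 84, 80, 81, 81, 82, 82, 82, 84, 85, 84, 84, 83, 83, 83, 84, 85, 85, 90, 111, 135, 139, 139, 125, 85, 50, 44, 60, 72, 78, 77, 78, 78, 78, 79, 77, 76, 77, 95, 127, 86]
```

```bash
python3 -c "
from h import *
st();print(job_done());"
```

```text
t 59.75 p [0.5504 0.0775 0.1638] rv [-3.012  0.135  0.794] f [-0.5  0.3  0.9] g 0.0502
the job is handed in; nothing more can be done
None
```

I set up the leak test and handed it in at about 60 s; `job_done` gave no verdict. All four silver valve blocks stand on the four seats, and the slotted bar lies centred on top. I closed the bridge against its stop, set the foot just above the bar with the lever still up, then flipped the lever flat. I left the turquoise block, the red bar and all the bystanders alone.

**Last checks:**
- **Blocks and bar:** the final pictures showed four blocks under a level bar. After release, the bar was within about 3 mm of its intended place.
- **Bridge:** I pushed until about 8 N showed it at the stop. The final camera readings were within 0.01 rad of closed.
- **Foot before the flip:** face about 0.059–0.0595 m high, roughly 1–1.5 mm above the bar. The limit was 0.0604 m. I turned the nut about 98° clockwise to get there.
- **Lever:** it lies flat, with its tip within 1 px of where it should be.
- **Clamp:** the bridge dropped about 7 mm, and from that the foot spring is compressed about 5.5–6 mm, against the required 3–8 mm.

**Disagreements and slips:**
- The oblique view read the foot about 0.8 mm low compared with the known bar top, so I used the change between views instead.
- Some network readings of the lever and bridge points from the scene camera were off, by up to 0.045 rad or on the wrong part.
- My first nut grip caught the hub, so I regripped higher.
- One extra move then pulled the nut up with about 24 N for a moment. The bridge still read closed afterwards.

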